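Load the oyster culture board and hang its tally

ROBOT

A 7-joint arm with a two-finger parallel gripper is mounted at the origin on the work surface. World frame = base frame: x ahead of the robot, y to its left, z up, the work surface at z = 0. Lengths are in m, angles in rad, forces in N, time in s.
With the tool pointing down it reaches from about 0.4 to 0.925 m from the base axis. Payload 5.6 kg.
Tool frame: the origin (TCP) lies on the mounting face of the last link; the fingertips stand 173 mm ahead of it and the grasp point (between the pads) lies 155 mm ahead of it; z points along the fingers, y is the direction in which the jaws open and shut (so a half turn about z gives the same grasp; the last joint's range is limited). The gripper opens to 85 mm and grips with 20 to 120 N. Pads are 22 mm wide; open, the fingers measure 114 mm over their backs; the gripper's body (76 mm by 85 mm) begins 54 mm behind the grasp point. The pads swing forward as they close: fully open they stand 13 mm farther back than shut.
Start: joints at [-1.376, 0.468, -0.012, 1.603, 0.006, 1.071, -0.056], TCP at [0.153, 0.632, 0.405] pointing down, gripper open.
Joint ranges: [-2.53, 2.53], [-0.31, 2.02], [-1.57, 1.55], [0.28, 2.44], [-1.29, 4.43], [0.15, 1.84], [-2.92, 2.92]. Speed limits (rad/s): [2.57, 2.57, 3.14, 3.14, 3.14, 3.14, 3.14].

INTERFACE

Orientations are given as a unit quaternion [w, x, y, z].
In Python, from rig import readout, cams, manip gives the robot as it stands.
- The arm moves only by the shell command python3 -m creep 'ROWS' [OPENING]. ROWS is JSON, one flat list of numbers, 6 for each row, row after row: the shift along the world's x, y, z in cm, then the turn, a rotation vector about the world's x, y, z in degrees. A call has 1 to 5 rows; each row is the pose to reach, as a shift and turn from the pose commanded when the call began; what a row does not reach only later rows make up. A row lasts 1/8 s, in which the tool goes at most 62.5 mm and 10.7 degrees, less where a joint would pass 70% of its speed; a pose out of reach is approached as far as the arm can. A call with a gripper value outside its range is refused whole. OPENING is the opening in per cent of the stroke, from 0 (shut) to 100 (fully open), set as the call begins (- or left out, the last holds). The fingers move at their own pace and stop on an object; the grip force is fixed at half the most. Time passes only in rows, so rows that repeat a pose let the fingers close. It gives the time, the measured TCP pose, the force and the opening at its end, in the units of the state.
- readout.observe(): the state, without advancing time (a new reading comes with each control period).
- cams.read_camera(name): name is "scene" or "side" or "wrist"; returns a dict with "pixels" (420x560x3 uint8, blue, green, red), "K" (3x3 intrinsics, pixels), "k1" (the pictures are not rectified: a ray, as slopes to the right and down, at radius r is drawn at 1 + k1 r^2 times it, then the intrinsics apply), "rvec" (rotation vector, rad) and "tvec" (3), from world to camera coordinates, as OpenCV has them. Camera axes: x right, y down, z forward; pixel columns grow to the right and rows downward; lengths in m; the calibration is good to about 2 mm. A picture is of the moment at which its call begins. There is no depth.
- manip.job_done(): hands the job in, once; it reports no verdict.
The state is a dict: "t": time; "qpos": joint angles; "joint_velocities": joint speeds; "effort": joint torques, N m; "tool_pos": TCP position; "tool_rot": TCP orientation; "wrist_force": force on the tool from outside, world axes, zero at the start; "torque": the same for the moment, N m; "width": finger opening in m.
Only numpy, scipy, OpenCV 4.12 (cv2) and the standard library are available. Lean on these libraries where they do the work, as an engineer would, in place of code of your own. Each camera call takes 0.05 s, during which the arm holds its last target.

TASK

Press every oyster carrier from the tray onto a place of its own on the studded culture board, with its long side along the board's x (towards the rail), until its foot is fully home on the board. Only when all are home, take the red tally out of its stand, hook it over the board's rail, and while still holding it tug it gently downwards to make sure that it is held (a few newtons, held for a moment); then let go and leave it hanging. Leave the brush, jar and mug alone.

Things in the scene. Friction and masses are not known exactly. Their poses are not given: they have to be found in the camera images.
- carrier1_mid (a point): Oyster carrier, 70 g (4 to 6 are there): navy foot 76 (x) x 40 (y) x 19 high, hollow below (socket 68 x 32 x 15 deep), with two dark shells on top at its ends (up to 12 high) and between them a yellow grip rib 26 (x) x 14 (y) rising 36 above the foot. Same after a half turn. Point at its centre, 27.5 above the underside and 27.5 below the rib's top; z up, x along the long side. (mm)
- carrier2_mid (a point): Oyster carrier, 70 g (4 to 6 are there): navy foot 76 (x) x 40 (y) x 19 high, hollow below (socket 68 x 32 x 15 deep), with two dark shells on top at its ends (up to 12 high) and between them a yellow grip rib 26 (x) x 14 (y) rising 36 above the foot. Same after a half turn. Point at its centre, 27.5 above the underside and 27.5 below the rib's top; z up, x along the long side. (mm)
- carrier3_mid (a point): Oyster carrier, 70 g (4 to 6 are there): navy foot 76 (x) x 40 (y) x 19 high, hollow below (socket 68 x 32 x 15 deep), with two dark shells on top at its ends (up to 12 high) and between them a yellow grip rib 26 (x) x 14 (y) rising 36 above the foot. Same after a half turn. Point at its centre, 27.5 above the underside and 27.5 below the rib's top; z up, x along the long side. (mm)
- carrier4_mid (a point): Oyster carrier, 70 g (4 to 6 are there): navy foot 76 (x) x 40 (y) x 19 high, hollow below (socket 68 x 32 x 15 deep), with two dark shells on top at its ends (up to 12 high) and between them a yellow grip rib 26 (x) x 14 (y) rising 36 above the foot. Same after a half turn. Point at its centre, 27.5 above the underside and 27.5 below the rib's top; z up, x along the long side. (mm)
- carrier5_mid (a point): Oyster carrier, 70 g (4 to 6 are there): navy foot 76 (x) x 40 (y) x 19 high, hollow below (socket 68 x 32 x 15 deep), with two dark shells on top at its ends (up to 12 high) and between them a yellow grip rib 26 (x) x 14 (y) rising 36 above the foot. Same after a half turn. Point at its centre, 27.5 above the underside and 27.5 below the rib's top; z up, x along the long side. (mm)
- carrier6_mid (a point): Oyster carrier, 70 g (4 to 6 are there): navy foot 76 (x) x 40 (y) x 19 high, hollow below (socket 68 x 32 x 15 deep), with two dark shells on top at its ends (up to 12 high) and between them a yellow grip rib 26 (x) x 14 (y) rising 36 above the foot. Same after a half turn. Point at its centre, 27.5 above the underside and 27.5 below the rib's top; z up, x along the long side. (mm)
- place1 (a point): Where a carrier's centre comes when fully home on this place of the board; axes are the board's, and the carrier's long side lies along x. Four mint studs, 12 across, 14 high, bevelled, fit in the socket with 1.2 play each way. The board's upper face, on which the foot then rests, is 27.5 below this point. (mm)
- place2 (a point): Where a carrier's centre comes when fully home on this place of the board; axes are the board's, and the carrier's long side lies along x. Four mint studs, 12 across, 14 high, bevelled, fit in the socket with 1.2 play each way. The board's upper face, on which the foot then rests, is 27.5 below this point. (mm)
- place3 (a point): Where a carrier's centre comes when fully home on this place of the board; axes are the board's, and the carrier's long side lies along x. Four mint studs, 12 across, 14 high, bevelled, fit in the socket with 1.2 play each way. The board's upper face, on which the foot then rests, is 27.5 below this point. (mm)
- place4 (a point): Where a carrier's centre comes when fully home on this place of the board; axes are the board's, and the carrier's long side lies along x. Four mint studs, 12 across, 14 high, bevelled, fit in the socket with 1.2 play each way. The board's upper face, on which the foot then rests, is 27.5 below this point. (mm)
- place5 (a point): Where a carrier's centre comes when fully home on this place of the board; axes are the board's, and the carrier's long side lies along x. Four mint studs, 12 across, 14 high, bevelled, fit in the socket with 1.2 play each way. The board's upper face, on which the foot then rests, is 27.5 below this point. (mm)
- place6 (a point): Where a carrier's centre comes when fully home on this place of the board; axes are the board's, and the carrier's long side lies along x. Four mint studs, 12 across, 14 high, bevelled, fit in the socket with 1.2 play each way. The board's upper face, on which the foot then rests, is 27.5 below this point. (mm)
- board: Grey board 225 (x) x 215 (y) x 20, fixed, six places (2 along x 96 apart, 3 along y 66 apart); origin at its underside amid them; x towards the rail. At each place two sprung steel balls between the studs grip the socket's long walls: a carrier merely set down stops about 10 too high, perhaps tipped; 3 to 18 N straight down on the rib sends it home, and it stays. (mm)
- rail (a point): Middle of the top line of the round steel rail (10 across, 115 free length between two posts) at the far end of the board; the rail runs along y, x points away from the six places, z up; 150 above the table. Fixed to the board. (mm)
- tally_grip (a point): Centre of the white grip tab, 12 (x) x 22 (y) x 30 high, on top of the red tally (110 g); z up. The tab stands on the crown of the tally's hook. The tally's red plate, 8 (x) x 44 (y) x 45 high, has its lower edge 114 below this point and at first stands upright in the stand's slot, free to be lifted straight up. (mm)
- tally_hook (a point): Underside of the tally's crown, 21 below the tab's centre; rests on the rail when hung. Axes the tally's. At x -11 a strap goes down to a shelf 43 below, over the plate; at x +11 a lip, 5 thick, goes 16 down. The hook opens to +x: the rail enters through the 27 high gap between lip end and shelf, then the tally is lowered until the crown rests on it. (mm)
- tray: Mint tray 240 (x) x 260 (y), walls 16 high, floor 5 thick, in which the carriers start; origin at the centre of its underside. Fixed. (mm)
- stand: Dark wooden slotted block 70 (x) x 80 (y) x 40 high that holds the tally at first (slot floor 12 above the table); origin at the centre of its underside. Fixed. (mm)
- brush: Bystander: scrubbing brush, wooden back with green bristles, 50 x 170 x 50 high; origin at its underside. (mm)
- jar: Bystander: white jar, 70 across, 90 high; origin at its underside. (mm)
- mug: Bystander: blue mug, 76 across, 85 high; origin at its underside. (mm)
Not all that is in view belongs to the job. What is shaped like the part that bears carrier2_mid but pink or purple is not meant. Leave any green or pink look-alike of the part that bears carrier1_mid alone.

How it is judged:
By the outcome, as a careful person would: the job done as asked, in the order asked, and still so for the second after the job is handed in, with the robot touching nothing.
Of carrier1, carrier2, carrier3, carrier4, carrier5, carrier6 only 4 to 6 are there at a start; the rules pass over those that are not, and their reading is None.
At some moment in a run one of carrier1, carrier2, carrier3, carrier4, carrier5, carrier6 may be knocked a few centimetres aside while the robot is not near it.
It also fails if it takes over 210 s, if anything falls off the work surface, if the arm or the gripper's body presses on something with over 40 N, if the wrist force passes 120 N, or if a joint passes its speed limit or range.

## Working session

There is one attempt and no reset: what is moved stays moved. The work goes in short steps, Python scripts to look and compute and a shell command to move; the robot and the scene stay as the last step left them, time stands still between calls to the robot, and variables do not carry over. Pictures are saved under pics/ and viewed, and the job is handed in when it is done.

```bash
mkdir -p pics; ls; python3 - <<'E'
from rig import readout, cams
import cv2
print(readout.observe())
for n in ["scene","side","wrist"]:
    c=cams.read_camera(n); cv2.imwrite(f"pics/{n}0.png",c["pixels"]); print(n,c["K"],c["k1"],c["rvec"],c["tvec"])
E
```

```text
pics
{'t': 0.0, 'qpos': array([-1.3759911 ,  0.46838521, -0.01157714,  1.60368542,  0.00601293,
        1.0714131 , -0.05628268]), 'joint_velocities': array([-0.00249518, -0.00073498,  0.00079631, -0.00112886, -0.00031676,
        0.00076651, -0.00068028]), 'effort': array([-5.10766495e-04, -5.32379329e+01,  2.11261871e-02, -2.51312041e+01,
        1.13560364e-02,  7.51839427e-03,  4.55883438e-07]), 'tool_pos': array([0.15311792, 0.63142631, 0.40370725]), 'tool_rot': array([-3.47196434e-05,  1.18653894e-01,  9.92935240e-01, -9.27947189e-04]), 'wrist_force': array([ 0.07496463, -0.18829223,  0.24161824]), 'torque': array([ 0.00502573, -0.03601474, -0.04044517]), 'width': 0.08533516813891155}
scene [[495.66474      0.         281.82065785]
 [  0.         495.66474    205.26617007]
 [  0.           0.           1.        ]] -0.03449458614351507 [ 2.19415925  0.6412449  -0.29258261] [-0.41525336 -0.11640001  1.74347622]
side [[521.20852792   0.         290.18025577]
 [  0.         521.20852792 211.63595367]
 [  0.           0.           1.        ]] -0.19676897162631646 [ 0.28681923 -2.6764763   1.38657903] [0.51254901 0.19519132 1.42217022]
wrist [[373.2806816    0.         282.64065892]
 [  0.         373.2806816  212.52564305]
 [  0.           0.           1.        ]] -0.08281678984371608 [-2.2562869  -1.77431454 -0.28941009] [-0.6487966  -0.04120438  0.38127225]
```

View pics/scene0.png

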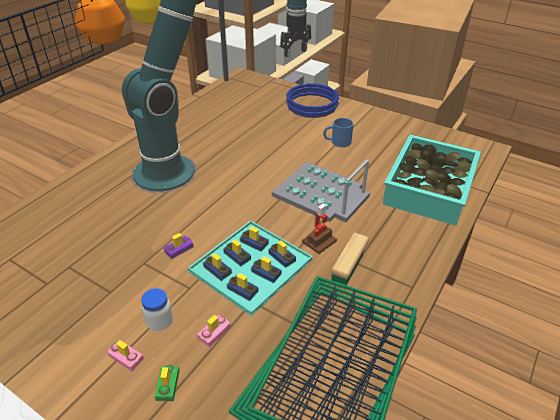

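View pics/side0.png

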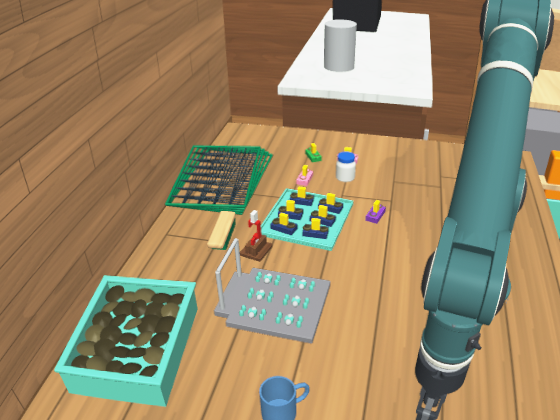

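View pics/wrist0.png

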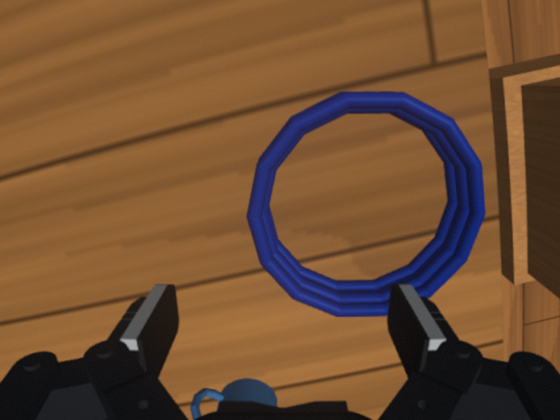

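```bash
cat > h.py <<'E'
import numpy as np, cv2, json
from rig import readout, cams
from scipy.spatial.transform import Rotation as R
def cap(n,tag):
    c=cams.read_camera(n); cv2.imwrite(f"pics/{n}{tag}.png",c["pixels"]); return c
def ray(c,u,v):
    K=np.array(c["K"]); d=np.array([c["k1"],0,0,0,0.])
    p=cv2.undistortPoints(np.array([[[u,v]]],float),K,d)[0,0]
    Rm=cv2.Rodrigues(np.array(c["rvec"],float))[0]; t=np.array(c["tvec"],float)
    return -Rm.T@t, Rm.T@np.array([p[0],p[1],1])
def atz(c,u,v,z):
    o,d=ray(c,u,v); return o+d*(z-o[2])/d[2]
def tri(c1,p1,c2,p2):
    o1,d1=ray(c1,*p1);o2,d2=ray(c2,*p2)
    d1/=np.linalg.norm(d1);d2/=np.linalg.norm(d2)
    s=np.linalg.lstsq(np.c_[d1,-d2],o2-o1,rcond=None)[0]
    a,b=o1+d1*s[0],o2+d2*s[1]; return (a+b)/2,np.linalg.norm(a-b)
def proj(c,P):
    d=np.array([c["k1"],0,0,0,0.])
    return cv2.projectPoints(np.atleast_2d(np.array(P,float)),np.array(c["rvec"],float),np.array(c["tvec"],float),np.array(c["K"]),d)[0][:,0]
def crop(c,x0,y0,x1,y1,f,name):
    im=cv2.resize(c["pixels"][y0:y1,x0:x1],None,fx=f,fy=f,interpolation=cv2.INTER_CUBIC); cv2.imwrite("pics/"+name+".png",im)
def tool():
    s=readout.observe(); q=s["tool_rot"]; r=R.from_quat([q[1],q[2],q[3],q[0]])
    m=r.as_matrix(); return s,m
def st():
    s,m=tool(); g=s["tool_pos"]+m[:,2]*.155
    print("t",round(s["t"],2),"tcp",s["tool_pos"].round(4),"grasp",g.round(4),"z",m[:,2].round(3),"jawy",m[:,1].round(3),"ang",np.degrees(np.arctan2(m[1,1],m[0,1])).round(1),"F",s["wrist_force"].round(1),"w",round(s["width"],4),"q7",s["qpos"][6].round(2))
E
python3 - <<'E'
from h import *
c=cams.read_camera("scene"); crop(c,180,140,380,320,4,"s_a")
crop(c,180,215,320,320,5.6,"s_tr")
crop(c,265,150,380,250,6,"s_bd")
c=cams.read_camera("side"); crop(c,200,180,360,345,3.6*1.0,"d_a");crop(c,250,180,360,255,7,"d_tr");crop(c,210,235,340,345,5.4,"d_bd")
st()
E
```

```text
t 0.25 tcp [0.1531 0.6316 0.4042] grasp [0.1531 0.6315 0.2492] z [-0.    -0.001 -1.   ] jawy [ 0.236  0.972 -0.001] ang 76.4 F [ 0.6  0.2 -0.2] w 0.0855 q7 -0.06
```

View pics/s_tr.png

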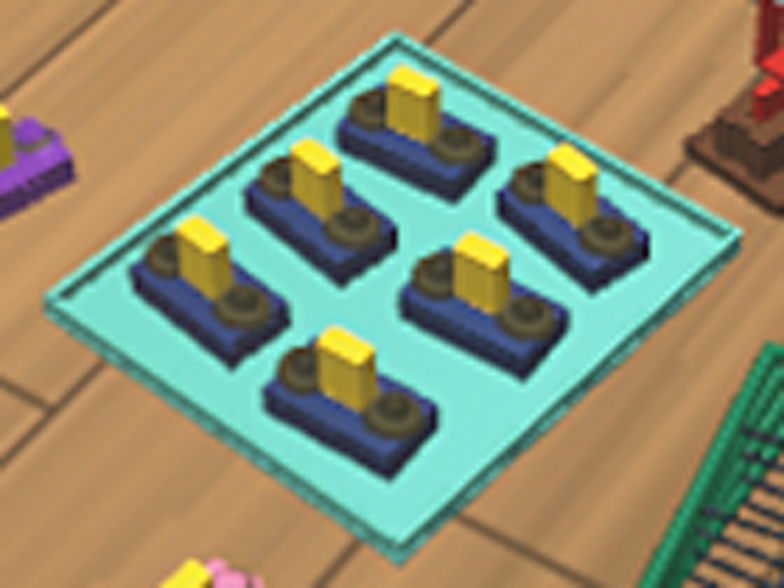

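View pics/s_bd.png

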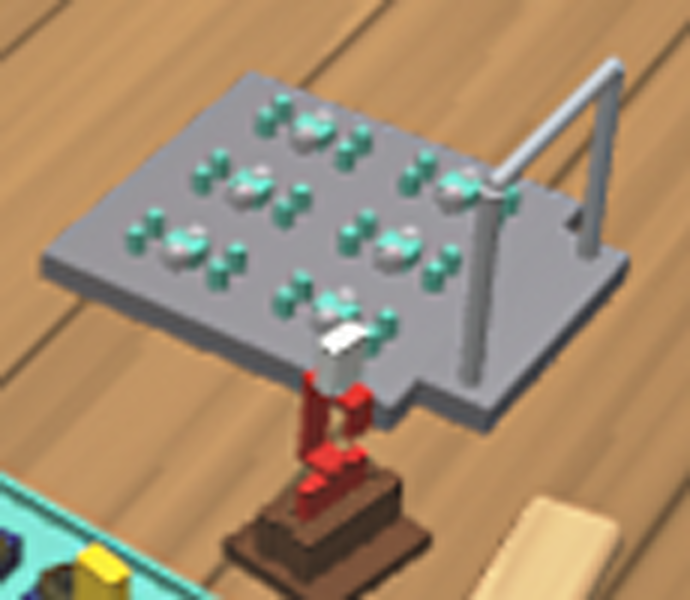

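View pics/d_tr.png

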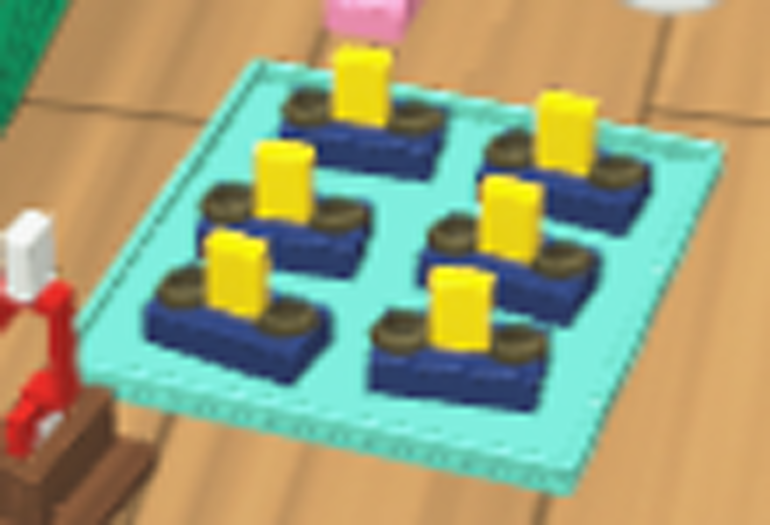

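View pics/d_bd.png

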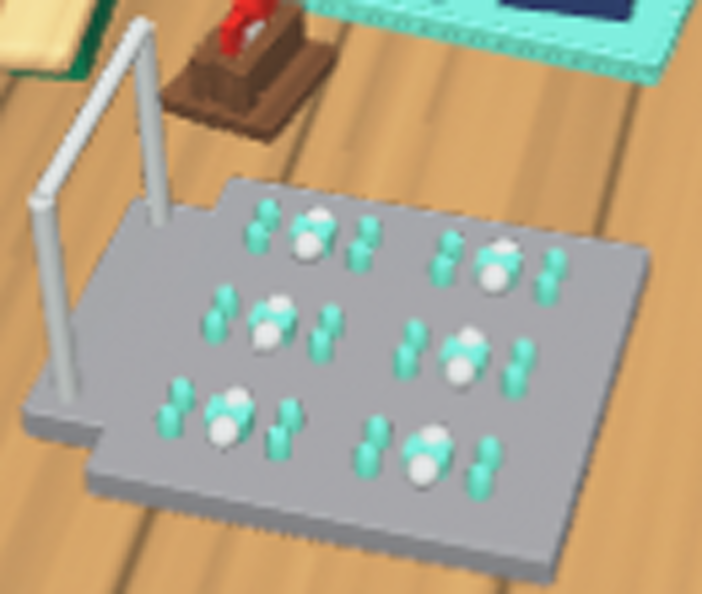

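```bash
python3 - <<'E'
from h import *
s=cams.read_camera("scene"); d=cams.read_camera("side")
S=[(413,80),(316,152),(202,232),(572,157),(481,247),(347,342)]
D=[(361,53),(567,98),(284,150),(512,186),(237,241),(461,276)]
f=lambda c,l,fx,ox,oy,z:np.array([atz(c,(u+.5)/fx+ox-.5,(v+.5)/fx+oy-.5,z)[:2] for u,v in l]).round(4)
print("rib scene\n",f(s,S,5.6,180,215,.06)); print("rib side\n",f(d,D,7,250,180,.06))
# foot direction: bottom front edge corners in scene crop
B=[(312,128),(250,186),(184,247),(462,187),(398,247),(336,308)]
print("bd scene\n",f(s,B,6,265,150,.03))
B2=[(313,232),(498,262),(272,320),(464,356),(228,415),(427,455)]
print("bd side\n",f(d,B2,5.4,210,235,.03))
print("rail ends", tri(s,(490/6+265,183/6+150),d,(143/5.4+210,25/5.4+235)), tri(s,(615/6+265,65/6+150),d,(40/5.4+210,200/5.4+235)))
print("tallytab",tri(s,(342/6+265,357/6+150),d,(30/7+250,258/7+180)))
E
```

```text
rib scene
 [[ 0.4722 -0.1226]
 [ 0.4618 -0.1926]
 [ 0.4483 -0.2674]
 [ 0.5717 -0.1261]
 [ 0.568  -0.2024]
 [ 0.5495 -0.287 ]]
rib side
 [[ 0.5524 -0.29  ]
 [ 0.451  -0.271 ]
 [ 0.5701 -0.2028]
 [ 0.4639 -0.195 ]
 [ 0.5747 -0.1291]
 [ 0.4739 -0.123 ]]
bd scene
 [[0.4673 0.2614]
 [0.4651 0.1947]
 [0.4627 0.1277]
 [0.5652 0.2582]
 [0.5606 0.1909]
 [0.5576 0.1268]]
bd side
 [[0.559  0.1281]
 [0.4637 0.1306]
 [0.5625 0.1934]
 [0.4664 0.1982]
 [0.566  0.2593]
 [0.4694 0.2646]]
rail ends (array([0.63918155, 0.12547848, 0.14592783]), np.float64(0.0005989918277446697)) (array([0.64733091, 0.25488933, 0.14415855]), np.float64(0.00021864741534637503))
tallytab (array([ 0.63063002, -0.00902871,  0.12554014]), np.float64(0.0016562209709514017))
```

```bash
python3 - <<'E'
from h import *
c=cams.read_camera("wrist"); s,m=tool()
o,dv=ray(c,282.6,212.5); print("cam in tool",m.T@(o-s["tool_pos"]), "fwd in tool", m.T@(dv/np.linalg.norm(dv)), "toolx",m[:,0])
Rm=cv2.Rodrigues(np.array(c["rvec"]))[0]; print("img right in tool", m.T@Rm[0], "down",m.T@Rm[1])
E
```

```text
cam in tool [ 0.08267928 -0.00026034  0.03063498] fwd in tool [-3.19756182e-01 -5.66236669e-04  9.47499690e-01] toolx [-9.71827191e-01  2.35694525e-01 -4.53947507e-05]
img right in tool [-3.89221603e-04  9.99999863e-01  3.51300795e-04] down [-9.47477796e-01 -2.56425332e-04 -3.19821450e-01]
```

```bash
python3 -m creep '[6,-9,0,0,0,6, 12,-17,0,0,0,11.7, 17,-24,0,0,0,11.7, 22,-30,0,0,0,11.7, 26,-35,0,0,0,11.7]'; python3 -m creep '[4,-6,-2,0,0,0,4.7,-8.2,-5,0,0,0,4.7,-8.2,-5,0,0,0]' 50; python3 - <<'E'
from h import *
st(); c=cap("wrist","1")
E
```

```text
t: 1.02
tool_pos: [0.3383, 0.3775, 0.4051]
tool_rot: [0.0, 0.017, 1.0, 0.0]
wrist_force: [0.8, 0.4, 0.5]
width: 0.0855
t: 1.4
tool_pos: [0.3849, 0.2941, 0.3529]
tool_rot: [-0.001, 0.02, 1.0, -0.002]
wrist_force: [-0.0, 0.6, -0.6]
width: 0.0425
t 1.4 tcp [0.3849 0.2941 0.3529] grasp [0.3845 0.2935 0.1979] z [-0.003 -0.004 -1.   ] jawy [ 0.039  0.999 -0.004] ang 87.7 F [-0.   0.6 -0.6] w 0.0425 q7 0.84
```

View pics/wrist1.png

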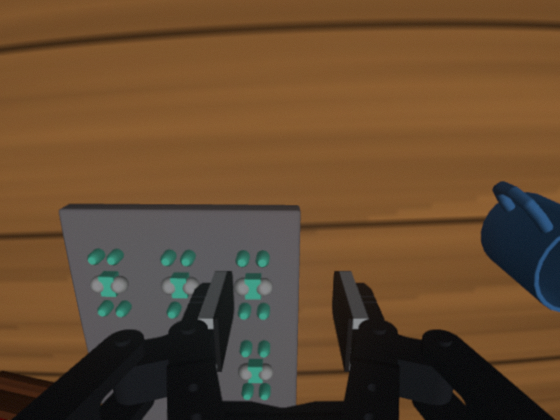

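```bash
python3 -m creep '[5,-4,5,0,0,0,10,-8,9,0,0,0,14.5,-10,10,0,0,0,14.5,-10,10,0,0,0,14.5,-10,10,0,0,0]' 50; python3 - <<'E'
from h import *
st(); c=cap("wrist","2"); crop(c,130,0,430,300,2.6,"w2c")
E
```

```text
t: 2.08
tool_pos: [0.5294, 0.1982, 0.4552]
tool_rot: [0.0, 0.017, 1.0, 0.0]
wrist_force: [0.3, -0.7, -0.6]
width: 0.0425
t 2.08 tcp [0.5294 0.1982 0.4552] grasp [0.5295 0.1983 0.3002] z [ 0.001  0.001 -1.   ] jawy [0.033 0.999 0.001] ang 88.1 F [ 0.3 -0.7 -0.6] w 0.0425 q7 1.18
```

View pics/wrist2.png

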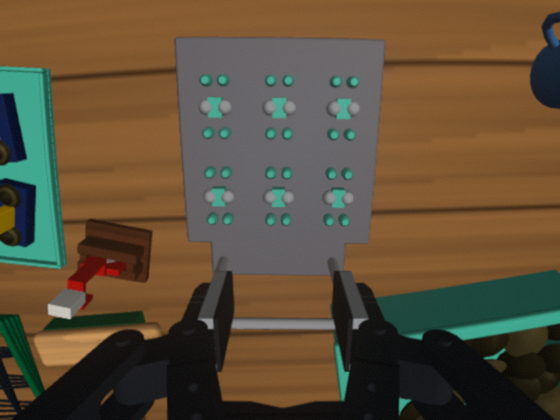

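```bash
cat > bd.py <<'E'
from h import *
from scipy.optimize import least_squares
def studs(c,x0,y0,x1,y1,amin=15):
    hsv=cv2.cvtColor(c["pixels"],cv2.COLOR_BGR2HSV)
    m=cv2.inRange(hsv,(75,90,60),(95,255,255)); k=np.zeros_like(m); k[y0:y1,x0:x1]=m[y0:y1,x0:x1]
    n,l,s,ce=cv2.connectedComponentsWithStats(k,connectivity=4)
    return [(s[i,4],ce[i]) for i in range(1,n) if s[i,4]>=amin]
E
python3 - <<'E'
from bd import *
c=cams.read_camera("wrist")
b=studs(c,185,60,370,232)
for a,p in b: print(a,p.round(1),atz(c,p[0],p[1],.03).round(4)[:2])
s=cams.read_camera("scene"); d=cams.read_camera("side"); w=c
S=[(413,80),(316,152),(202,232),(572,157),(481,247),(347,342)]
E
```

```text
105 [205.4  81.4] [0.4361 0.124 ]
103 [222.4  81.4] [0.4368 0.1412]
92 [270.2  81.9] [0.4391 0.1893]
88 [287.6  82. ] [0.4398 0.2068]
96 [335.1  82.9] [0.442  0.2547]
96 [352.3  83.5] [0.443  0.2721]
221 [213.9 108.4] [0.463  0.1304]
213 [278.3 109.5] [0.4665 0.1965]
217 [342.8 110.5] [0.4695 0.2627]
101 [207.5 134.3] [0.4892 0.1215]
95 [224.  134.3] [0.4899 0.1388]
92 [269.9 135. ] [0.4922 0.1868]
90 [286.6 135.2] [0.493  0.2042]
93 [332.4 135.9] [0.4952 0.2522]
94 [349.  136.1] [0.4959 0.2696]
97 [209.1 173.6] [0.5312 0.1194]
93 [225.3 174. ] [0.5322 0.1369]
92 [269.7 174.2] [0.5341 0.1849]
94 [285.9 174.6] [0.535  0.2023]
91 [330.5 175.1] [0.5371 0.2504]
91 [346.2 175.4] [0.538  0.2674]
195 [217.5 197.6] [0.5584 0.1262]
202 [277.4 198.4] [0.5615 0.1921]
204 [337.5 199.1] [0.5644 0.2583]
94 [211.6 219.8] [0.5841 0.1173]
95 [226.9 220. ] [0.5849 0.1345]
95 [269.6 220.5] [0.5871 0.1825]
91 [285.1 220.8] [0.5879 0.1998]
92 [327.8 221.4] [0.5902 0.2478]
93 [343.2 221.6] [0.591  0.2652]
```

```bash
cat >> bd.py <<'E'
def fit(c,b,z,guess=(.515,.194,-.04),verbose=True):
    # 30 blobs -> per place: nearest place, average of 4 small blobs; ball-centre blob separately
    P=np.array([atz(c,p[0],p[1],z)[:2] for a,p in b])
    T=np.array([(i*.048+dx,j*.066+dy) for i in(-1,1) for j in(-1,0,1) for dx,dy in((-.0265,-.0088),(-.0265,.0088),(0,0),(.0265,-.0088),(.0265,.0088))])
    def tr(g):
        cc,ss=np.cos(g[2]),np.sin(g[2]); return T@np.array([[cc,ss],[-ss,cc]])*g[3]+g[:2]
    g=np.array([*guess,1.])
    for _ in range(4):
        D=np.linalg.norm(P[:,None]-tr(g)[None],axis=2); k=D.argmin(1)
        ok=D.min(1)<.012
        r=least_squares(lambda g:(tr(g)[k]-P)[ok].ravel(),g); g=r.x
    if verbose: print(z,"xy",g[:2].round(4),"yaw",np.degrees(g[2]).round(2),"scale",g[3].round(4),"n",ok.sum(),"rms mm",np.sqrt((r.fun**2).mean())*1e3)
    return g
E
python3 - <<'E'
from bd import *
w=cams.read_camera("wrist"); b=studs(w,185,60,370,232)
for z in(.028,.031,.034): fit(w,b,z)
s=cams.read_camera("scene"); b=studs(s,270,155,365,215,4); print(len(b)); fit(s,b,.03)
d=cams.read_camera("side"); b=studs(d,228,265,320,335,4); print(len(b)); fit(d,b,.03)
E
```

```text
0.028 xy [0.514  0.1945] yaw -2.63 scale 0.9985 n 30 rms mm 0.29513878715345376
0.031 xy [0.5134 0.1946] yaw -2.63 scale 0.9909 n 30 rms mm 0.29290063021487156
0.034 xy [0.5129 0.1946] yaw -2.63 scale 0.9834 n 30 rms mm 0.29066247327639044
21
0.03 xy [0.5148 0.1976] yaw -2.67 scale 0.9823 n 21 rms mm 3.5404222872827575
19
0.03 xy [0.5134 0.1915] yaw -2.52 scale 0.9963 n 19 rms mm 2.295006820418873
```

```bash
python3 -m creep '[0,-6,0,0,0,0,0,-12,0,0,0,0,0,-18,0,0,0,0,0,-24,0,0,0,0,0,-30,0,0,0,0]' 50; python3 -m creep '[0,-6,0,0,0,0,0,-10,0,0,0,0,0,-10,0,0,0,0,0,-10,0,0,0,0,0,-10,0,0,0,0]';python3 - <<'E'
from h import *
st(); c=cap("wrist","3"); crop(c,140,20,420,270,2.8,"w3c")
E
```

```text
t: 3.05
tool_pos: [0.5288, -0.104, 0.4548]
tool_rot: [0.0, 0.016, 1.0, 0.0]
wrist_force: [0.6, 0.7, -0.2]
width: 0.0429
t: 3.68
tool_pos: [0.5296, -0.2009, 0.4546]
tool_rot: [-0.0, 0.015, 1.0, 0.0]
wrist_force: [0.1, -0.8, -0.2]
width: 0.0425
t 3.67 tcp [ 0.5296 -0.2009  0.4546] grasp [ 0.5296 -0.2008  0.2996] z [-0.     0.001 -1.   ] jawy [0.031 1.    0.001] ang 88.2 F [ 0.1 -0.8 -0.2] w 0.0425 q7 1.97
```

View pics/wrist3.png

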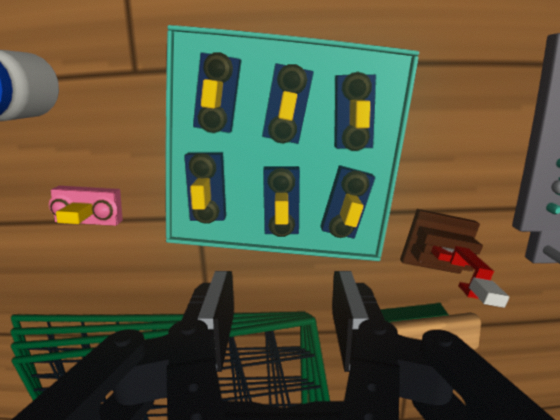

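View pics/w3c.png

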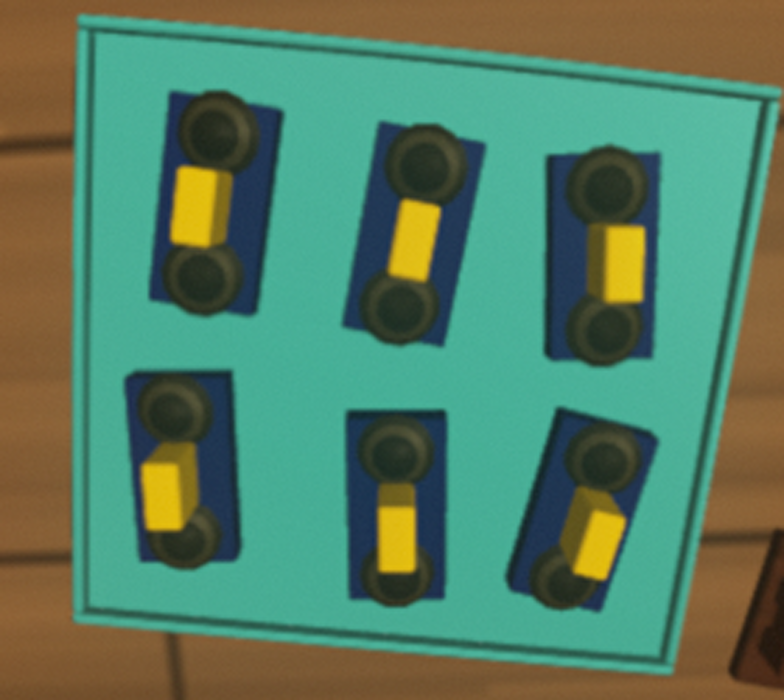

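```bash
cat > ribs.py <<'E'
from h import *
def ribs(c,z=.06,y1=275,vmin=195,amin=60,verbose=True):
    px=c["pixels"].copy(); hsv=cv2.cvtColor(px,cv2.COLOR_BGR2HSV)
    m=cv2.inRange(hsv,(20,150,vmin),(35,255,255)); m[y1:]=0
    n,l,s,ce=cv2.connectedComponentsWithStats(m,connectivity=4); out=[]
    for i in range(1,n):
        if s[i,4]<amin: continue
        pts=np.argwhere(l==i)[:,::-1].astype(float)
        W=np.array([atz(c,u,v,z)[:2] for u,v in pts]).astype(np.float32)
        (cx,cy),(a,b),an=cv2.minAreaRect(W*1000)
        bx=cv2.boxPoints(((cx,cy),(a,b),an)); e=bx[1]-bx[0] if np.linalg.norm(bx[1]-bx[0])>np.linalg.norm(bx[2]-bx[1]) else bx[2]-bx[1]
        if e[0]<0:e=-e
        yaw=np.degrees(np.arctan2(e[1],e[0])); mu=W.mean(0)
        C=np.cov((W-mu).T); ev=np.linalg.eigh(C)[1][:,1]; ev=ev*np.sign(ev[0]); yaw2=np.degrees(np.arctan2(ev[1],ev[0]))
        out.append((mu[0],mu[1],yaw2))
        if verbose: print("px",ce[i].round(1),"n",s[i,4],"mean",mu.round(4),"box",round(cx/1e3,4),round(cy/1e3,4),"dims",round(max(a,b),1),round(min(a,b),1),"yaw",yaw.round(1),yaw2.round(1))
    return out
E
python3 - <<'E'
from ribs import *
c=cams.read_camera("wrist")
hsv=cv2.cvtColor(c["pixels"],cv2.COLOR_BGR2HSV)
for p in[(214,95),(222,93),(281,212),(281,195)]: print(hsv[p[1],p[0]])
ribs(c)
E
```

```text
[ 25 237 224]
[40 21 72]
[ 25 239 224]
[ 24 186 111]
px [209.1  93.1] n 338 mean [ 0.4493 -0.2676] box 0.4495 -0.2676 dims 23.8 12.1 yaw -11.1 -11.3
px [287.9 105.1] n 330 mean [ 0.463 -0.194] box 0.4632 -0.194 dims 24.0 12.0 yaw -12.9 -13.3
px [362.9 114. ] n 305 mean [ 0.4731 -0.1227] box 0.4731 -0.1227 dims 22.5 11.7 yaw -1.2 -1.8
px [197.7 197. ] n 270 mean [ 0.5503 -0.2884] box 0.5504 -0.2884 dims 23.4 12.2 yaw -1.6 -1.7
px [281.6 212.3] n 264 mean [ 0.5695 -0.2034] box 0.5693 -0.2035 dims 23.9 11.4 yaw -1.6 -2.3
px [354.1 214. ] n 247 mean [ 0.5738 -0.1286] box 0.574 -0.1287 dims 24.2 11.4 yaw -15.9 -15.7
px [ 67.4 217. ] n 232 mean [ 0.5676 -0.4316] box 0.5676 -0.4317 dims 24.1 12.4 yaw 84.3 83.9
```

```bash
python3 -m creep '[1.5,2.5,-5,0,0,-7,3,5,-10,0,0,-14,4.4,7.2,-15,0,0,-14,4.4,7.2,-19.5,0,0,-14,4.4,7.2,-19.5,0,0,-14]' 50; python3 - <<'E'
from ribs import *
st(); c=cap("wrist","4"); ribs(c,y1=420)
E
```

```text
t: 4.4
tool_pos: [0.572, -0.1293, 0.2566]
tool_rot: [-0.004, 0.138, 0.99, -0.0]
wrist_force: [0.4, 0.3, 0.8]
width: 0.0427
t 4.4 tcp [ 0.572  -0.1293  0.2566] grasp [ 0.5709 -0.1291  0.1016] z [-0.007  0.001 -1.   ] jawy [ 0.273  0.962 -0.001] ang 74.2 F [0.4 0.3 0.8] w 0.0427 q7 1.71
px [235.3  55.1] n 1732 mean [ 0.4728 -0.1222] box 0.473 -0.1222 dims 23.9 12.2 yaw -0.0 0.3
px [74.3 83.6] n 1535 mean [ 0.463  -0.1936] box 0.4632 -0.1937 dims 24.1 12.6 yaw -12.9 -12.8
px [286.7 268.3] n 1068 mean [ 0.5736 -0.1282] box 0.5739 -0.1281 dims 23.8 11.8 yaw -16.3 -16.7
px [144.9 295.7] n 965 mean [ 0.5691 -0.2029] box 0.5694 -0.203 dims 24.2 12.5 yaw -1.5 -1.7
px [  4.1 309.4] n 191 mean [ 0.5571 -0.2847] box 0.5566 -0.283 dims 17.4 7.2 yaw -32.0 -22.6
```

View pics/wrist4.png

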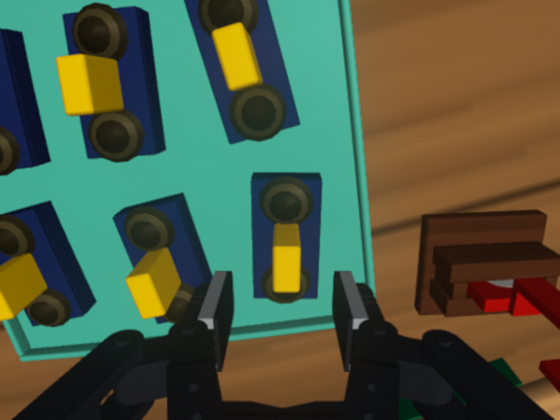

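```bash
python3 -m creep '[0,0.05,-3,0,0,-0.5,0,0.05,-5.6,0,0,-0.5,0,0.05,-5.6,0,0,-0.5]' 50; python3 -c "from h import *;st()"; python3 -m creep '[0,0,0,0,0,0,0,0,0,0,0,0,0,0,0,0,0,0,0,0,0,0,0,0]' 0;  python3 - <<'E'
from ribs import *
st(); c=cap("wrist","5"); crop(c,140,200,420,420,2.8,"w5c")
E
```

```text
t: 4.82
tool_pos: [0.5735, -0.1305, 0.2047]
tool_rot: [0.0, 0.143, 0.99, 0.0]
wrist_force: [-0.6, -0.5, 0.9]
width: 0.0428
t 4.83 tcp [ 0.5735 -0.1305  0.2047] grasp [ 0.5735 -0.1305  0.0497] z [ 0.  0. -1.] jawy [0.283 0.959 0.   ] ang 73.5 F [-0.6 -0.5  0.9] w 0.0428 q7 1.74
t: 5.32
tool_pos: [0.5742, -0.1304, 0.2059]
tool_rot: [0.002, 0.143, 0.99, 0.0]
wrist_force: [-1.3, 0.5, 8.2]
width: 0.0131
t 5.33 tcp [ 0.5742 -0.1304  0.2059] grasp [ 0.5748 -0.1305  0.0509] z [ 0.004 -0.    -1.   ] jawy [0.283 0.959 0.001] ang 73.6 F [-1.3  0.5  8.2] w 0.0131 q7 1.74
```

View pics/w5c.png

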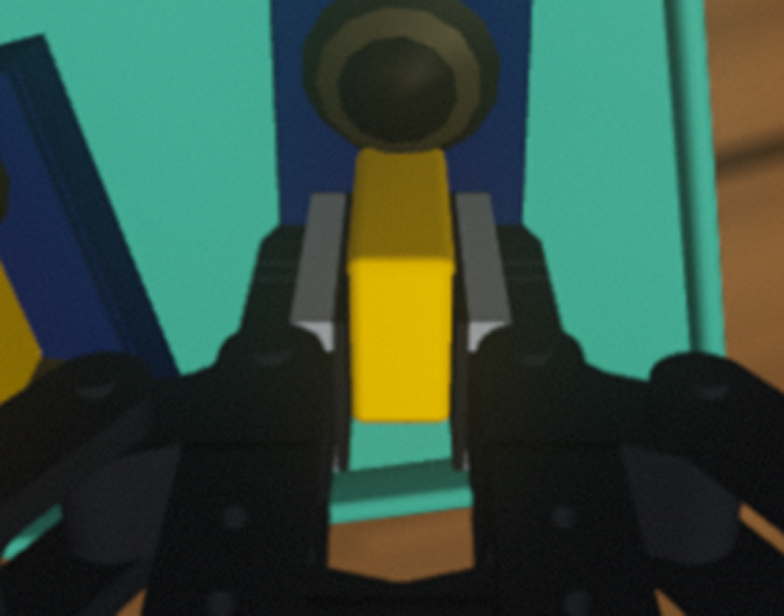

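```bash
python3 -m creep '[0,0,3,0,0,0,0,0,8,0,0,0,0,0,10,0,0,0,0,0,10,0,0,0]';  python3 - <<'E'
from ribs import *
st(); c=cap("wrist","6"); o=ribs(c,z=.1601,y1=420)
s,m=tool()
for x in o: print(m.T@(np.array([x[0],x[1],.16])-s["tool_pos"]))
E
```

```text
t: 5.88
tool_pos: [0.5736, -0.1302, 0.3053]
tool_rot: [0.002, 0.143, 0.99, 0.0]
wrist_force: [0.3, -0.2, -0.9]
width: 0.0129
t 5.88 tcp [ 0.5736 -0.1302  0.3053] grasp [ 0.5742 -0.1302  0.1503] z [ 0.004 -0.    -1.   ] jawy [0.283 0.959 0.001] ang 73.6 F [ 0.3 -0.2 -0.9] w 0.0129 q7 1.68
px [243.8  54.9] n 1061 mean [ 0.4829 -0.1152] box 0.483 -0.1152 dims 12.8 6.5 yaw -0.1 -0.2
px [116.6  78.3] n 977 mean [ 0.4777 -0.1533] box 0.4778 -0.1533 dims 12.9 6.7 yaw -12.9 -12.8
px [  3.6 101.9] n 297 mean [ 0.4724 -0.191 ] box 0.4716 -0.1898 dims 13.0 3.8 yaw -28.0 -20.7
px [170.8 250.9] n 670 mean [ 0.5343 -0.1582] box 0.5345 -0.1582 dims 12.9 6.6 yaw -1.8 -1.7
px [ 43.3 257.7] n 601 mean [ 0.5242 -0.2035] box 0.5242 -0.2035 dims 12.9 6.8 yaw -1.3 -1.9
px [283.5 320.6] n 1873 mean [ 0.5717 -0.1295] box 0.5722 -0.1296 dims 24.2 11.9 yaw -16.5 -16.5
[ 0.09072351 -0.01142747  0.14367332]
[ 0.08491155 -0.04943388  0.14365576]
[ 0.07932978 -0.08709816  0.14363828]
[ 0.02920027 -0.03817058  0.14368164]
[ 0.02618369 -0.0844683   0.14365878]
[ 1.44205354e-03 -3.86086324e-05  1.43711359e-01]
```

View pics/wrist6.png

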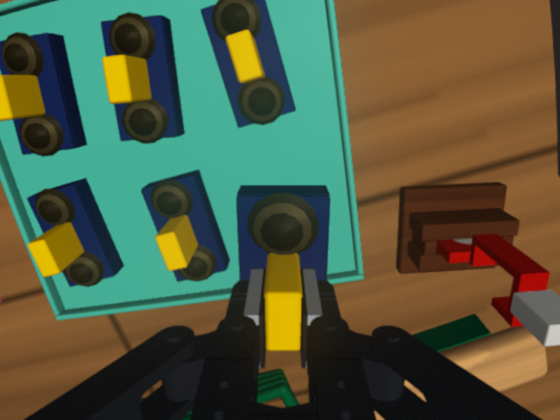

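```bash
python3 -m creep '[0,2,5,0,0,0,0,8,9,0,0,8,0,14,9,0,0,13.8,0,20,9,0,0,13.8,0,26,9,0,0,13.8]'; python3 -m creep '[0,6,0,0,0,0,-0.7,12.8,0,0,0,0,-0.7,12.8,-6,0,0,0,-0.7,12.8,-11,0,0,0,-0.7,12.8,-11,0,0,0]';  python3 - <<'E'
from bd import *
st(); c=cap("wrist","7"); b=studs(c,0,0,560,420,40); print(len(b)); fit(c,b,.029)
E
```

```text
t: 6.55
tool_pos: [0.5726, 0.1311, 0.3918]
tool_rot: [-0.001, 0.023, 1.0, -0.0]
wrist_force: [1.0, 0.4, -1.1]
width: 0.0134
t: 7.18
tool_pos: [0.5639, 0.2564, 0.2777]
tool_rot: [-0.005, 0.023, 1.0, -0.003]
wrist_force: [-0.1, -0.6, -0.7]
width: 0.0128
t 7.17 tcp [0.5639 0.2564 0.2777] grasp [0.5622 0.2555 0.1227] z [-0.011 -0.006 -1.   ] jawy [ 0.046  0.999 -0.007] ang 87.4 F [-0.1 -0.6 -0.7] w 0.0128 q7 1.2
27
0.029 xy [0.5132 0.194 ] yaw -2.1 scale 1.0022 n 24 rms mm 2.0104437175682817
```

View pics/wrist7.png

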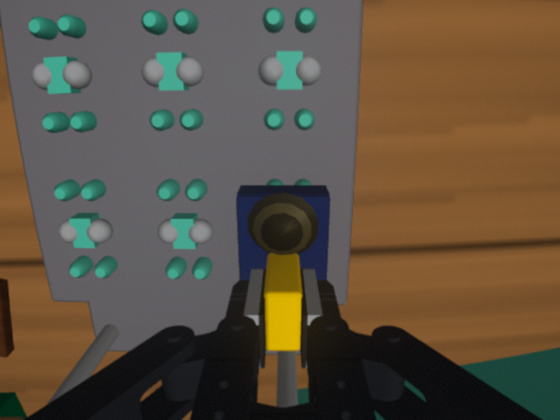

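```bash
python3 -m creep '[0,0,-2,0,0,0,0,0,-3.5,0,0,0,0,0,-3.5,0,0,0,0,0,-3.5,0,0,0]';  python3 - <<'E'
from bd import *
st(); c=cap("wrist","8"); b=studs(c,0,0,560,420,40); print(len(b)); fit(c,b,.029)
E
```

```text
t: 7.72
tool_pos: [0.5665, 0.2571, 0.2492]
tool_rot: [0.0, 0.023, 1.0, 0.0]
wrist_force: [0.3, 0.1, -0.6]
width: 0.0133
t 7.72 tcp [0.5665 0.2571 0.2492] grasp [0.5667 0.2572 0.0942] z [ 0.001  0.    -1.   ] jawy [0.046 0.999 0.001] ang 87.4 F [ 0.3  0.1 -0.6] w 0.0133 q7 1.21
22
0.029 xy [0.5143 0.1936] yaw -3.38 scale 1.0 n 21 rms mm 2.1671980164129803
```

View pics/wrist8.png

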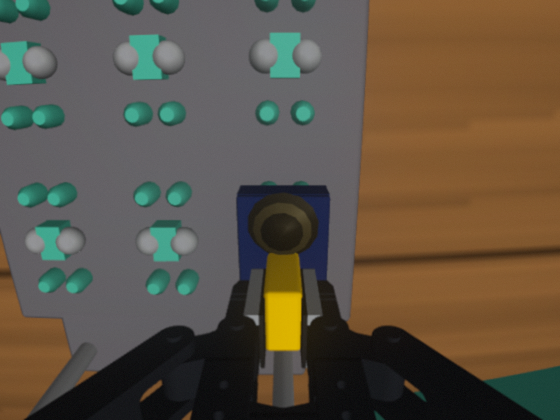

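```bash
python3 -m creep '[0,0.12,-0.8,0,0,0,0,0.12,-1.6,0,0,0,0,0.12,-1.6,0,0,0]'; python3 -m creep '[0,0,-0.4,0,0,0,0,0,-0.8,0,0,0,0,0,-0.8,0,0,0]';  python3 - <<'E'
from h import *
st(); c=cap("wrist","9")
E
```

```text
t: 8.15
tool_pos: [0.5659, 0.2583, 0.2318]
tool_rot: [-0.001, 0.023, 1.0, -0.0]
wrist_force: [-0.0, 0.9, -0.1]
width: 0.0129
t: 8.52
tool_pos: [0.5664, 0.2581, 0.2242]
tool_rot: [0.0, 0.023, 1.0, -0.0]
wrist_force: [1.4, 0.6, -2.8]
width: 0.0129
t 8.53 tcp [0.5664 0.2581 0.2242] grasp [0.5665 0.2581 0.0692] z [ 0.001 -0.    -1.   ] jawy [ 0.046  0.999 -0.   ] ang 87.4 F [ 1.4  0.6 -2.8] w 0.0129 q7 1.22
```

View pics/wrist9.png

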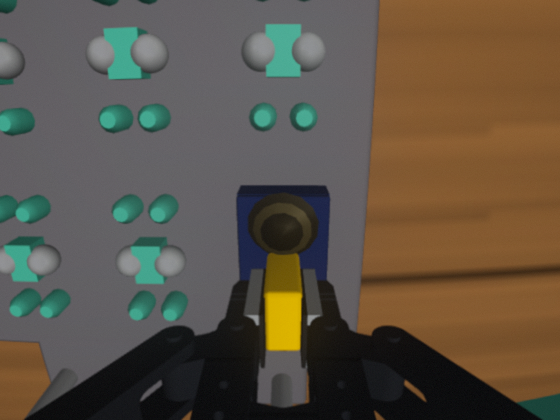

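```bash
python3 -m creep '[0,0,-0.3,0,0,0,0,0,-0.4,0,0,0,0,0,-0.4,0,0,0]'; python3 -m creep '[0,0,-0.3,0,0,0,0,0,-0.3,0,0,0]'
```

```text
t: 8.95
tool_pos: [0.5663, 0.2584, 0.221]
tool_rot: [0.0, 0.023, 1.0, 0.0]
wrist_force: [-0.0, -0.3, 2.5]
width: 0.0128
t: 9.2
tool_pos: [0.5664, 0.2583, 0.2208]
tool_rot: [-0.0, 0.023, 1.0, 0.0]
wrist_force: [-9.5, -4.3, 23.7]
width: 0.0131
```

```bash
python3 -m creep '[0,0,0.3,0,0,0,0,0,0.3,0,0,0]' 50; python3 -m creep '[0,0,0,0,0,0,0,0,4,0,0,0,0,0,9,0,0,0,0,0,14,0,0,0,0,0,14,0,0,0]';  python3 - <<'E'
from ribs import *
st(); c=cap("wrist","10"); ribs(c,z=.075,y1=420); d=cap("side","10"); crop(d,200,220,350,345,4.5,"d10")
E
```

```text
t: 9.45
tool_pos: [0.5661, 0.2585, 0.2206]
tool_rot: [-0.0, 0.023, 1.0, 0.0]
wrist_force: [0.5, -0.2, -1.6]
width: 0.0423
t: 10.07
tool_pos: [0.5675, 0.2587, 0.3648]
tool_rot: [0.003, 0.023, 1.0, 0.002]
wrist_force: [0.5, -0.2, 0.2]
width: 0.0429
t 10.07 tcp [0.5675 0.2587 0.3648] grasp [0.5686 0.2593 0.2098] z [ 0.007  0.004 -1.   ] jawy [0.046 0.999 0.004] ang 87.4 F [ 0.5 -0.2  0.2] w 0.0429 q7 1.17
px [280.9 200.3] n 534 mean [0.565  0.2586] box 0.5653 0.2586 dims 23.5 11.7 yaw -2.7 -3.4
```

View pics/wrist10.png

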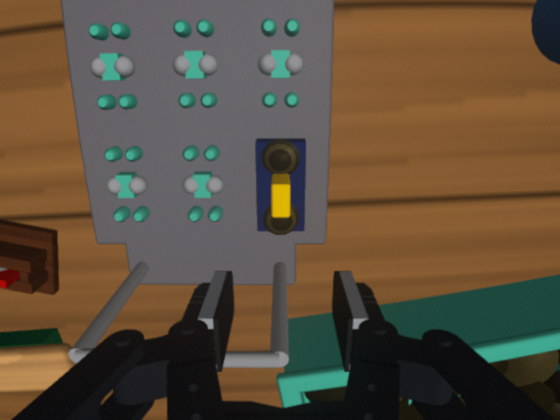

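View pics/d10.png

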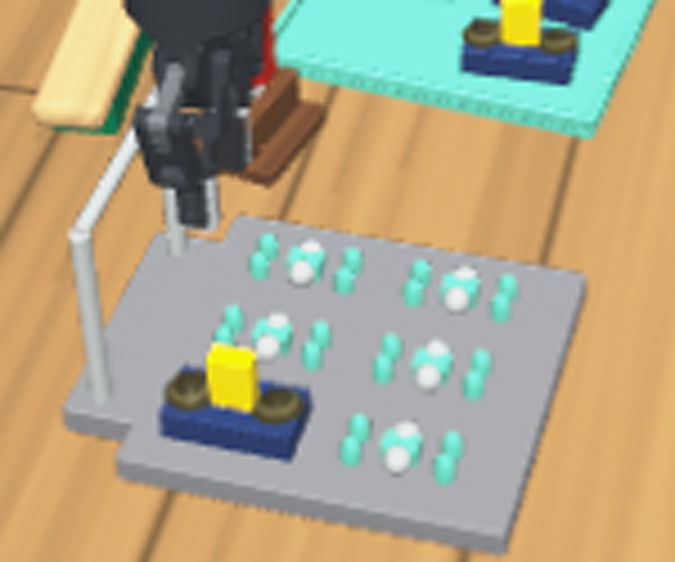

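```bash
python3 -m creep '[0,-5,3,0,0,0.9,0,-11,4,0,0,0.9,0,-17,4,0,0,0.9,0,-23,4,0,0,0.9,0,-29,4,0,0,0.9]'; python3 -m creep '[0,-6,0,0,0,0,0.3,-12,-2,0,0,0,0.3,-17.1,-7,0,0,0,0.3,-17.1,-12,0,0,0,0.3,-17.1,-14,0,0,0]';  python3 - <<'E'
from ribs import *
st(); c=cap("wrist","11"); ribs(c,z=.06,y1=420)
E
```

```text
t: 10.8
tool_pos: [0.5656, -0.0333, 0.3987]
tool_rot: [-0.002, 0.015, 1.0, -0.0]
wrist_force: [1.5, 0.6, -0.5]
width: 0.0429
t: 11.42
tool_pos: [0.5671, -0.2028, 0.2556]
tool_rot: [-0.004, 0.016, 1.0, 0.001]
wrist_force: [0.8, 0.7, 0.7]
width: 0.0426
t 11.43 tcp [ 0.5671 -0.2028  0.2556] grasp [ 0.5657 -0.2025  0.1007] z [-0.009  0.002 -1.   ] jawy [0.032 0.999 0.002] ang 88.2 F [0.8 0.7 0.7] w 0.0426 q7 2.07
px [116.1  20.8] n 1175 mean [ 0.4525 -0.2681] box 0.4524 -0.2682 dims 17.4 11.7 yaw -11.4 -14.5
px [295.7  38. ] n 1629 mean [ 0.463  -0.1939] box 0.4632 -0.194 dims 23.3 11.3 yaw -12.9 -12.8
px [463.5  60. ] n 1403 mean [ 0.4727 -0.1225] box 0.473 -0.1225 dims 23.3 11.0 yaw 0.0 0.4
px [106.8 240.8] n 1045 mean [ 0.5502 -0.2882] box 0.5505 -0.2882 dims 23.3 11.9 yaw -1.6 -1.9
px [282.  271.9] n 985 mean [ 0.5694 -0.2031] box 0.5696 -0.2033 dims 23.3 11.2 yaw -1.3 -1.9
```

View pics/wrist11.png

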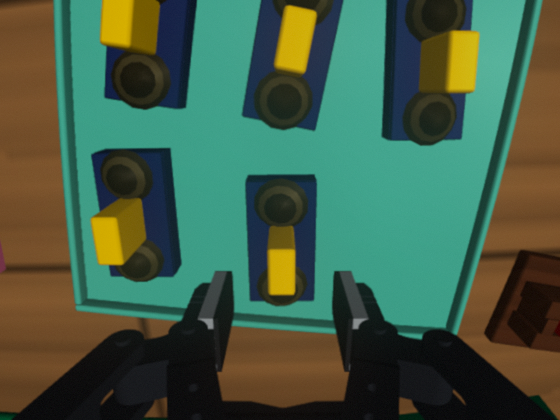

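```bash
python3 -m creep '[0,0,-3,0,0,0,0,0,-5.5,0,0,0,0,0,-5.5,0,0,0]' 50; python3 -m creep '[0,0,0,0,0,0,0,0,0,0,0,0,0,0,0,0,0,0]' 0; python3 -c "from h import *;st()"; python3 -m creep '[0,0,5,0,0,0,0,0,11,0,0,0,0,4,17,0,0,0,0,4,17,0,0,0]' ; python3 - <<'E'
from ribs import *
s,m=tool(); st(); z=s["tool_pos"][2]-.1438; c=cap("wrist","12"); o=ribs(c,z=z,y1=420,amin=1500)
for x in o: print(m.T@(np.array([x[0],x[1],z])-s["tool_pos"]))
E
```

```text
t: 11.85
tool_pos: [0.5693, -0.2012, 0.2051]
tool_rot: [-0.001, 0.014, 1.0, 0.001]
wrist_force: [0.1, 0.0, 0.8]
width: 0.0428
t: 12.22
tool_pos: [0.5701, -0.2027, 0.2074]
tool_rot: [0.001, 0.015, 1.0, -0.0]
wrist_force: [-0.4, 0.8, 6.3]
width: 0.0131
t 12.22 tcp [ 0.5701 -0.2027  0.2074] grasp [ 0.5705 -0.2027  0.0524] z [ 0.003 -0.    -1.   ] jawy [ 0.03  1.   -0.  ] ang 88.3 F [-0.4  0.8  6.3] w 0.0131 q7 2.11
t: 12.72
tool_pos: [0.5703, -0.1607, 0.3798]
tool_rot: [0.004, 0.013, 1.0, 0.0]
wrist_force: [-0.5, 0.0, -1.8]
width: 0.0132
t 12.72 tcp [ 0.5703 -0.1607  0.3798] grasp [ 0.5715 -0.1606  0.2248] z [ 0.007  0.001 -1.   ] jawy [0.027 1.    0.001] ang 88.5 F [-0.5  0.  -1.8] w 0.0132 q7 1.94
px [283.6 319.3] n 1795 mean [ 0.5673 -0.1603] box 0.5677 -0.1604 dims 23.5 11.4 yaw -1.7 -2.0
[0.00406724 0.0001511  0.14377455]
```

```bash
cat >> ribs.py <<'E'
def held(under,tag):
    """under: TCP height above carrier underside"""
    s,m=tool(); st(); c=cap("wrist",tag); hsv=cv2.cvtColor(c["pixels"],cv2.COLOR_BGR2HSV)
    k=cv2.inRange(hsv,(20,150,195),(35,255,255)); k[:,:255]=0;k[:,312:]=0;k[:235]=0
    p=np.argwhere(k)[:,::-1].astype(float)
    d=under-.055; Q=[]
    for u,v in p:
        o,r=ray(c,u,v); o=m.T@(o-s["tool_pos"]); r=m.T@r; Q.append((o+r*(d-o[2])/r[2])[:2])
    Q=np.array(Q); print("held off tool xy mm",(Q.mean(0)*1e3).round(2),"box",((Q.max(0)+Q.min(0))*500).round(2),"n",len(Q), (np.ptp(Q,axis=0)*1e3).round(1))
E
python3 - <<'E'
from ribs import *
held(.2024,"12b")
E
```

```text
t 12.78 tcp [ 0.5699 -0.1609  0.3786] grasp [ 0.5707 -0.1608  0.2236] z [ 0.005  0.001 -1.   ] jawy [0.027 1.    0.001] ang 88.4 F [ 0.3 -0.2 -0.9] w 0.0127 q7 1.94
held off tool xy mm [1.54 0.15] box [1.21 0.15] n 1795 [24.1 11.8]
```

```bash
python3 -m creep '[0,6,2,0,0,-1,0,12,2,0,0,-1,0,18,2,0,0,-1,0,24,2,0,0,-1,0,30,2,0,0,-1]'; python3 -m creep '[-0.67,5.3,-3,0,0,0,-0.67,5.3,-9,0,0,0,-0.67,5.3,-14.6,0,0,0,-0.67,5.3,-14.6,0,0,0,-0.67,5.3,-14.6,0,0,0]';  python3 - <<'E'
from h import *
st(); c=cap("wrist","13")
E
```

```text
t: 13.45
tool_pos: [0.5689, 0.138, 0.3934]
tool_rot: [-0.002, 0.025, 1.0, -0.001]
wrist_force: [-0.1, -0.8, -0.4]
width: 0.013
t: 14.08
tool_pos: [0.5634, 0.1895, 0.2504]
tool_rot: [0.0, 0.025, 1.0, -0.0]
wrist_force: [1.0, 0.2, 0.6]
width: 0.0126
t 14.07 tcp [0.5634 0.1895 0.2504] grasp [0.5636 0.1894 0.0954] z [ 0.001 -0.    -1.   ] jawy [ 0.049  0.999 -0.   ] ang 87.2 F [1.  0.2 0.6] w 0.0126 q7 1.33
```

View pics/wrist13.png

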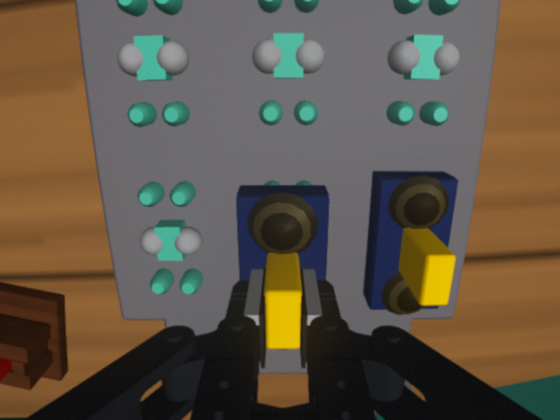

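```bash
python3 -m creep '[0,0.29,0,0,0,0.2,0,0.29,-0.9,0,0,0.2,0,0.29,-1.8,0,0,0.2,0,0.29,-1.8,0,0,0.2]'; python3 -m creep '[0,0,-0.5,0,0,0,0,0,-1,0,0,0,0,0,-1,0,0,0]'
```

```text
t: 14.62
tool_pos: [0.5621, 0.1929, 0.2307]
tool_rot: [-0.001, 0.022, 1.0, -0.0]
wrist_force: [-0.3, -1.1, -0.7]
width: 0.0129
t: 15.0
tool_pos: [0.5629, 0.193, 0.2224]
tool_rot: [0.0, 0.022, 1.0, 0.0]
wrist_force: [-2.3, -1.1, 7.0]
width: 0.013
```

Home height reached. A small extra press, then release.

```bash
python3 -m creep '[0,0,-0.15,0,0,0,0,0,-0.15,0,0,0]';python3 -m creep '[0,0,0.1,0,0,0,0,0,0.1,0,0,0]' 50; python3 -m creep '[0,0,5,0,0,0,0,-3,10,0,0,0,0,-9,14,0,0,0,0,-15,17,0,0,0,0,-21,17,0,0,0]';  python3 - <<'E'
from ribs import *
st(); d=cap("side","14"); crop(d,200,220,350,345,4.5,"d14")
E
```

```text
t: 15.25
tool_pos: [0.563, 0.1929, 0.2223]
tool_rot: [0.0, 0.022, 1.0, 0.0]
wrist_force: [-6.0, -2.3, 18.5]
width: 0.0131
t: 15.5
tool_pos: [0.5625, 0.1934, 0.2209]
tool_rot: [-0.0, 0.022, 1.0, 0.0]
wrist_force: [0.4, -0.3, 0.1]
width: 0.0428
t: 16.12
tool_pos: [0.563, -0.0075, 0.3923]
tool_rot: [0.002, 0.021, 1.0, 0.001]
wrist_force: [0.8, -0.2, -0.2]
width: 0.0425
t 16.12 tcp [ 0.563  -0.0075  0.3923] grasp [ 0.5637 -0.0074  0.2373] z [ 0.004  0.001 -1.   ] jawy [0.042 0.999 0.001] ang 87.6 F [ 0.8 -0.2 -0.2] w 0.0425 q7 1.62
```

View pics/d14.png

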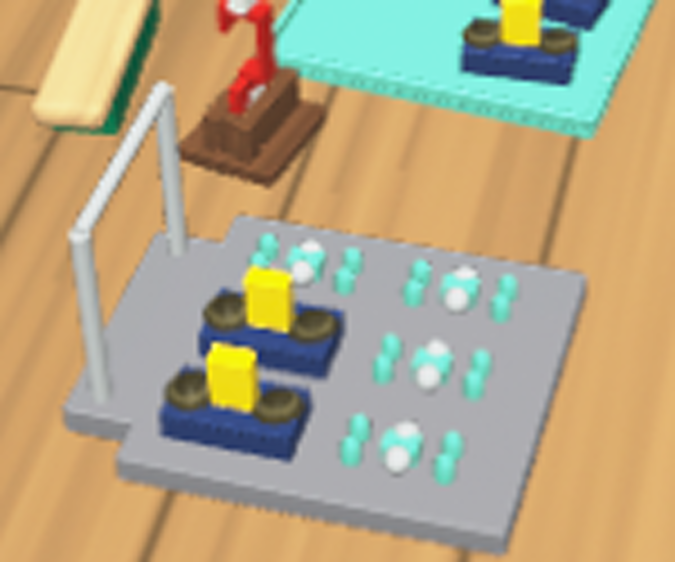

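```bash
python3 -m creep '[-0.3,-6,0,0,0,0.6,-0.6,-12,0,0,0,0.6,-0.9,-18,0,0,0,0.6,-1.2,-24,-2,0,0,0.6,-1.2,-28.1,-6,0,0,0.6]'; python3 -m creep '[0,0,-5,0,0,0,0,0,-7.2,0,0,0,0,0,-7.2,0,0,0]';  python3 - <<'E'
from ribs import *
st(); c=cap("wrist","15"); ribs(c,z=.06,y1=420)
E
```

```text
t: 16.8
tool_pos: [0.5505, -0.2905, 0.3308]
tool_rot: [0.002, 0.018, 1.0, -0.001]
wrist_force: [0.8, 0.3, 0.2]
width: 0.0426
t: 17.18
tool_pos: [0.5499, -0.2868, 0.2556]
tool_rot: [-0.002, 0.017, 1.0, 0.001]
wrist_force: [0.2, 0.2, -0.5]
width: 0.0429
t 17.18 tcp [ 0.5499 -0.2868  0.2556] grasp [ 0.5491 -0.2865  0.1006] z [-0.005  0.002 -1.   ] jawy [0.034 0.999 0.002] ang 88.1 F [ 0.2  0.2 -0.5] w 0.0429 q7 2.23
px [320.3  43.9] n 1547 mean [ 0.4493 -0.2677] box 0.4495 -0.2677 dims 23.1 11.0 yaw -11.1 -11.4
px [490.   76.1] n 1291 mean [ 0.4631 -0.1941] box 0.4632 -0.194 dims 23.1 10.7 yaw -13.1 -12.6
px [279.4 266.8] n 953 mean [ 0.5502 -0.2884] box 0.5504 -0.2886 dims 23.0 10.8 yaw -1.6 -1.3
px [ 17.4 299.8] n 636 mean [ 0.5664 -0.4295] box 0.5663 -0.43 dims 21.7 11.4 yaw 84.4 87.3
```

```bash
python3 -m creep '[0,-0.1,-3,0,0,0,0,-0.1,-5.5,0,0,0,0,-0.1,-5.5,0,0,0]' 50; python3 -m creep '[0,0,0,0,0,0,0,0,0,0,0,0,0,0,0,0,0,0]' 0; python3 -m creep '[0,0,5,0,0,0,0,0,11,0,0,0,0,4,17,0,0,0,0,10,19,0,0,0,0,10,19,0,0,0]'
```

```text
t: 17.6
tool_pos: [0.5506, -0.2881, 0.2031]
tool_rot: [-0.001, 0.017, 1.0, 0.0]
wrist_force: [0.0, -0.0, 0.0]
width: 0.0426
t: 17.98
tool_pos: [0.5514, -0.2888, 0.2052]
tool_rot: [0.002, 0.017, 1.0, -0.001]
wrist_force: [-1.0, 0.9, 7.6]
width: 0.0131
t: 18.6
tool_pos: [0.5515, -0.1841, 0.3957]
tool_rot: [0.002, 0.013, 1.0, 0.001]
wrist_force: [0.1, -0.7, -0.3]
width: 0.0132
```

```bash
python3 - <<'E'
from ribs import *
held(.2002,"16")
E
```

```text
t 18.6 tcp [ 0.5515 -0.1841  0.3957] grasp [ 0.5522 -0.1837  0.2407] z [ 0.004  0.002 -1.   ] jawy [0.027 1.    0.002] ang 88.5 F [ 0.1 -0.7 -0.3] w 0.0132 q7 1.99
held off tool xy mm [1.92 0.22] box [1.48 0.26] n 1782 [23.8 11.7]
```

View pics/wrist16.png

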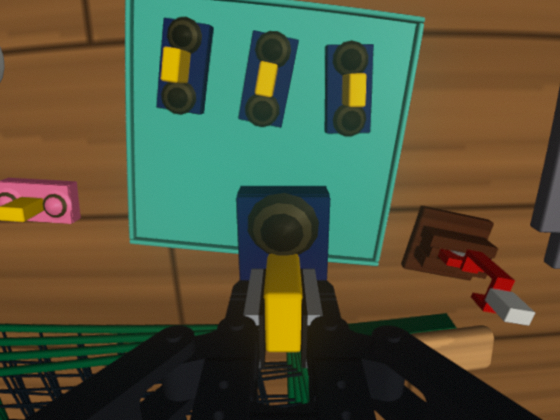

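```bash
python3 -m creep '[0,6,0,0,0,-1.1,0,12,0,0,0,-1.1,0.5,18,0,0,0,-1.1,0.9,24,0,0,0,-1.1,0.9,29,0,0,0,-1.1]'; python3 -m creep '[0,2,-2,0,0,0,0,2,-8,0,0,0,0,2,-14.4,0,0,0,0,2,-14.4,0,0,0,0,2,-14.4,0,0,0]';  python3 - <<'E'
from h import *
st(); c=cap("wrist","17")
E
```

```text
t: 19.27
tool_pos: [0.5597, 0.1027, 0.3927]
tool_rot: [-0.0, 0.027, 1.0, -0.0]
wrist_force: [0.1, -0.2, -0.9]
width: 0.0128
t: 19.9
tool_pos: [0.5605, 0.1202, 0.2504]
tool_rot: [0.001, 0.027, 1.0, -0.0]
wrist_force: [0.6, 0.0, -0.5]
width: 0.0128
t 19.9 tcp [0.5605 0.1202 0.2504] grasp [0.5608 0.1202 0.0954] z [ 0.001 -0.    -1.   ] jawy [ 0.055  0.998 -0.   ] ang 86.9 F [ 0.6  0.  -0.5] w 0.0128 q7 1.46
```

View pics/wrist17.png

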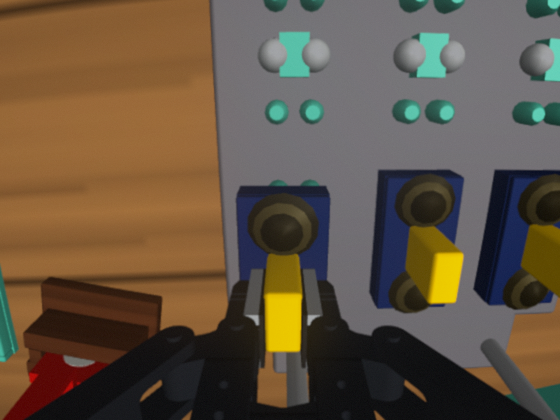

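```bash
python3 -m creep '[0,0.6,0,0,0,0.5,0,0.62,-0.9,0,0,0.5,0,0.62,-1.8,0,0,0.5,0,0.62,-1.8,0,0,0.5]'; python3 -m creep '[0,0,-0.5,0,0,0,0,0,-1.1,0,0,0,0,0,-1.1,0,0,0]'
```

```text
t: 20.45
tool_pos: [0.5592, 0.1271, 0.2304]
tool_rot: [-0.001, 0.022, 1.0, -0.001]
wrist_force: [-1.0, -1.9, -0.0]
width: 0.0129
t: 20.82
tool_pos: [0.5599, 0.1275, 0.2202]
tool_rot: [0.0, 0.022, 1.0, -0.0]
wrist_force: [0.9, -1.0, 2.8]
width: 0.0129
```

```bash
python3 -m creep '[0,0,-0.2,0,0,0,0,0,-0.2,0,0,0]';python3 -m creep '[0,0,0.15,0,0,0,0,0,0.15,0,0,0]' 50; python3 -m creep '[0,0,5,0,0,0,0,-3,10,0,0,0,0,-9,14,0,0,0,0,-15,17,0,0,0,0,-21,17,0,0,0]';  python3 - <<'E'
from ribs import *
st(); d=cap("side","18"); crop(d,200,220,350,345,4.5,"d18")
E
```

```text
t: 21.08
tool_pos: [0.56, 0.1274, 0.2201]
tool_rot: [0.0, 0.022, 1.0, 0.0]
wrist_force: [-5.2, -2.6, 19.0]
width: 0.0132
t: 21.32
tool_pos: [0.5594, 0.1281, 0.2194]
tool_rot: [-0.0, 0.022, 1.0, 0.0]
wrist_force: [-0.9, -0.1, 0.8]
width: 0.0428
t: 21.95
tool_pos: [0.5601, -0.0729, 0.3908]
tool_rot: [0.002, 0.021, 1.0, 0.0]
wrist_force: [0.3, -0.1, 0.0]
width: 0.0424
t 21.95 tcp [ 0.5601 -0.0729  0.3908] grasp [ 0.5607 -0.0728  0.2358] z [ 0.004  0.001 -1.   ] jawy [0.042 0.999 0.001] ang 87.6 F [ 0.3 -0.1  0. ] w 0.0424 q7 1.76
```

View pics/d18.png

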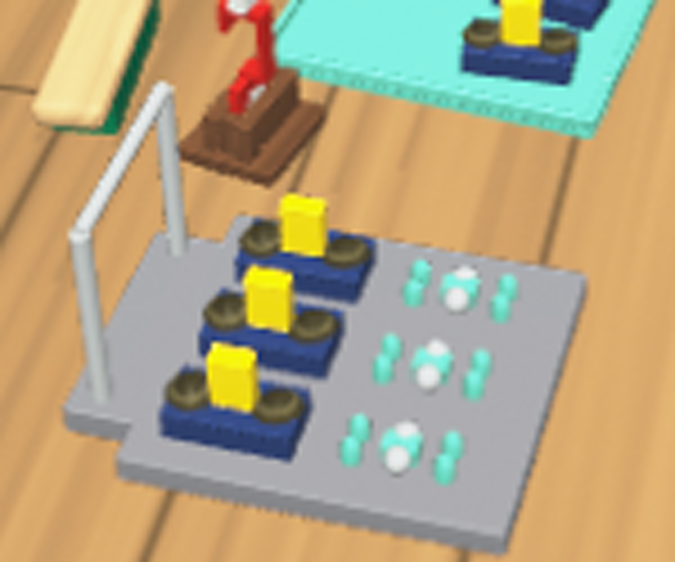

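```bash
python3 -m creep '[-3,-2,-3,0,0,1.5,-6,-4,-6,0,0,1.5,-8.7,-5,-10,0,0,1.5,-8.7,-5,-13,0,0,1.5,-8.7,-5,-13,0,0,1.5]';  python3 - <<'E'
from ribs import *
st(); c=cap("wrist","19"); ribs(c,z=.06,y1=420)
E
```

```text
t: 22.62
tool_pos: [0.4716, -0.1216, 0.2569]
tool_rot: [-0.003, 0.009, 1.0, 0.0]
wrist_force: [1.0, -0.3, 0.6]
width: 0.0428
t 22.62 tcp [ 0.4716 -0.1216  0.2569] grasp [ 0.4707 -0.1215  0.1019] z [-0.005  0.001 -1.   ] jawy [0.018 1.    0.001] ang 89.0 F [ 1.  -0.3  0.6] w 0.0428 q7 1.98
px [  1.5 231.6] n 157 mean [ 0.4516 -0.2635] box 0.4504 -0.2629 dims 23.3 2.2 yaw -15.6 -13.6
px [136.2 251. ] n 921 mean [ 0.4628 -0.194 ] box 0.463 -0.194 dims 23.5 10.9 yaw -13.1 -13.5
px [281.4 267.4] n 925 mean [ 0.4728 -0.1223] box 0.473 -0.1225 dims 22.7 10.8 yaw -0.6 -0.8
```

View pics/wrist19.png

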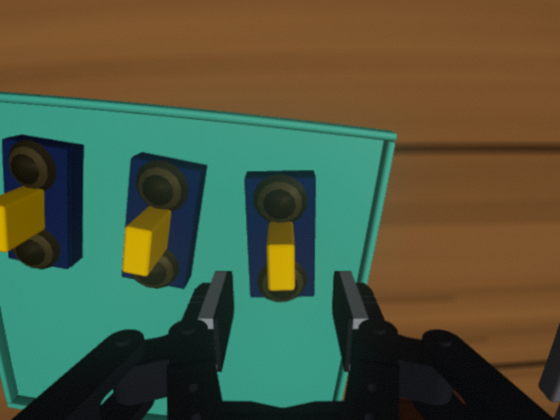

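```bash
python3 -m creep '[0,0,-3,0,0,0,0,0,-5.5,0,0,0,0,0,-5.5,0,0,0]' 50; python3 -m creep '[0,0,0,0,0,0,0,0,0,0,0,0,0,0,0,0,0,0]' 0; python3 -m creep '[0,0,5,0,0,0,0,0,11,0,0,0,0,4,17,0,0,0,0,10,19,0,0,0,0,10,19,0,0,0]'
```

```text
t: 23.05
tool_pos: [0.4729, -0.1216, 0.2037]
tool_rot: [-0.001, 0.009, 1.0, 0.0]
wrist_force: [-0.2, -0.6, 0.2]
width: 0.0422
t: 23.42
tool_pos: [0.4734, -0.1221, 0.2053]
tool_rot: [0.001, 0.009, 1.0, -0.0]
wrist_force: [-0.6, -0.8, 7.4]
width: 0.0134
t: 24.05
tool_pos: [0.4727, -0.0182, 0.3962]
tool_rot: [0.002, 0.006, 1.0, 0.001]
wrist_force: [-0.0, -1.1, -1.6]
width: 0.0132
```

```bash
python3 - <<'E'
from ribs import *
held(.2003,"20")
E
```

```text
t 24.05 tcp [ 0.4727 -0.0182  0.3962] grasp [ 0.4734 -0.0178  0.2412] z [ 0.004  0.003 -1.   ] jawy [0.011 1.    0.003] ang 89.4 F [-0.  -1.1 -1.6] w 0.0132 q7 1.62
held off tool xy mm [1.62 0.14] box [1.21 0.16] n 1732 [23.4 11.5]
```

```bash
python3 -m creep '[0,6,0,0,0,-1.7,0,12,0,0,0,-1.7,0,18,0,0,0,-1.7,-0.2,24,0,0,0,-1.7,-0.2,28.2,-2,0,0,-1.7]'; python3 -m creep '[0,0,-4,0,0,0,0,0,-9,0,0,0,0,0,-12.3,0,0,0,0,0,-12.3,0,0,0,0,0,-12.3,0,0,0]';  python3 - <<'E'
from h import *
st(); c=cap("wrist","21")
E
```

```text
t: 24.72
tool_pos: [0.471, 0.2616, 0.3741]
tool_rot: [0.001, 0.024, 1.0, 0.001]
wrist_force: [0.4, -0.1, -1.5]
width: 0.013
t: 25.35
tool_pos: [0.4714, 0.2594, 0.2516]
tool_rot: [0.001, 0.024, 1.0, 0.0]
wrist_force: [0.2, -0.4, -0.4]
width: 0.0131
t 25.35 tcp [0.4714 0.2594 0.2516] grasp [0.4716 0.2594 0.0966] z [ 0.001  0.    -1.   ] jawy [0.049 0.999 0.   ] ang 87.2 F [ 0.2 -0.4 -0.4] w 0.0131 q7 1.1
```

View pics/wrist21.png

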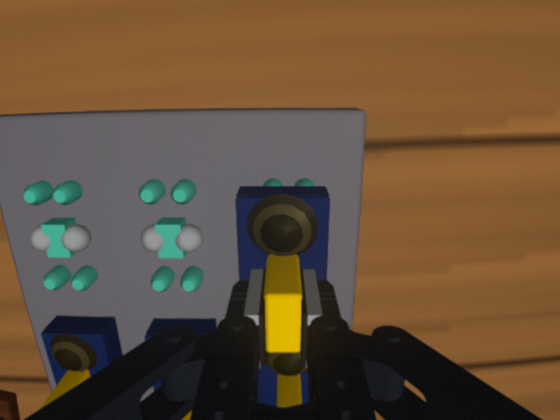

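```bash
python3 -m creep '[-0.1,0.3,0,0,0,0.2,-0.1,0.32,-0.9,0,0,0.2,-0.1,0.32,-1.9,0,0,0.2,-0.1,0.32,-1.9,0,0,0.2]'; python3 -m creep '[0,0,-0.5,0,0,0,0,0,-1.1,0,0,0,0,0,-1.1,0,0,0]'
```

```text
t: 25.9
tool_pos: [0.4692, 0.263, 0.2308]
tool_rot: [-0.001, 0.022, 1.0, -0.001]
wrist_force: [0.5, 0.3, -0.2]
width: 0.0127
t: 26.28
tool_pos: [0.4699, 0.263, 0.2204]
tool_rot: [0.0, 0.022, 1.0, -0.0]
wrist_force: [1.8, -0.2, -2.9]
width: 0.0131
```

```bash
python3 -m creep '[0,0,-0.2,0,0,0,0,0,-0.2,0,0,0]';python3 -m creep '[0,0,0.15,0,0,0,0,0,0.15,0,0,0]' 50; python3 -m creep '[0,0,5,0,0,0,0,-3,10,0,0,0,0,-9,14,0,0,0,0,-15,17,0,0,0,0,-21,17,0,0,0]';  python3 - <<'E'
from ribs import *
st(); d=cap("side","22"); crop(d,200,180,350,345,3.6,"d22")
E
```

```text
t: 26.52
tool_pos: [0.4699, 0.2629, 0.2203]
tool_rot: [0.0, 0.022, 1.0, 0.0]
wrist_force: [-3.6, -4.0, 13.8]
width: 0.0129
t: 26.78
tool_pos: [0.4694, 0.2634, 0.2202]
tool_rot: [-0.0, 0.022, 1.0, 0.0]
wrist_force: [0.5, -0.0, 0.2]
width: 0.0425
t: 27.4
tool_pos: [0.4699, 0.0623, 0.3913]
tool_rot: [0.002, 0.021, 1.0, 0.001]
wrist_force: [1.0, 0.5, 0.1]
width: 0.0423
t 27.4 tcp [0.4699 0.0623 0.3913] grasp [0.4705 0.0626 0.2363] z [ 0.004  0.002 -1.   ] jawy [0.043 0.999 0.002] ang 87.6 F [1.  0.5 0.1] w 0.0423 q7 1.41
```

View pics/d22.png

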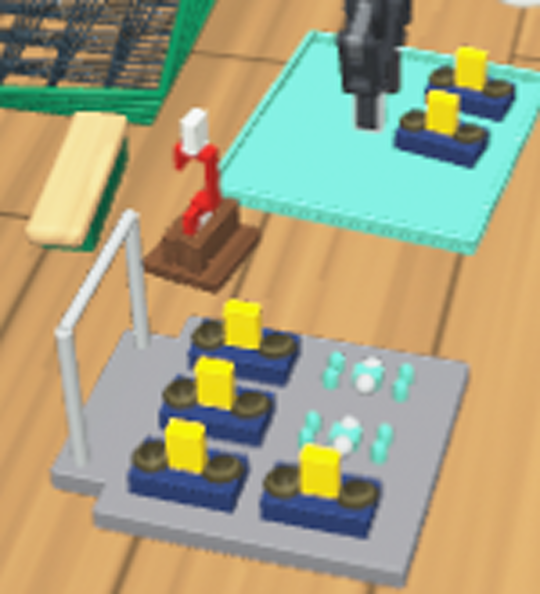

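```bash
python3 -m creep '[0,-6,0,0,0,-5,-0.3,-12,0,0,0,-10.7,-0.6,-18,0,0,0,-10.7,-0.7,-24,-3,0,0,-10.7,-0.7,-25.8,-8,0,0,-10.7]'; python3 -m creep '[0,0,-3,0,0,0,0,0,-5,0,0,0,0,0,-5,0,0,0]';  python3 - <<'E'
from ribs import *
st(); c=cap("wrist","23"); ribs(c,z=.06,y1=420)
E
```

```text
t: 28.08
tool_pos: [0.463, -0.1978, 0.31]
tool_rot: [0.003, 0.117, 0.993, -0.001]
wrist_force: [1.0, 1.5, 0.0]
width: 0.0427
t: 28.45
tool_pos: [0.462, -0.194, 0.2577]
tool_rot: [-0.002, 0.115, 0.993, 0.0]
wrist_force: [0.5, -0.3, 1.0]
width: 0.0425
t 28.45 tcp [ 0.462  -0.194   0.2577] grasp [ 0.4613 -0.1939  0.1027] z [-0.004  0.001 -1.   ] jawy [ 0.229  0.973 -0.   ] ang 76.8 F [ 0.5 -0.3  1. ] w 0.0425 q7 1.98
```

View pics/wrist23.png

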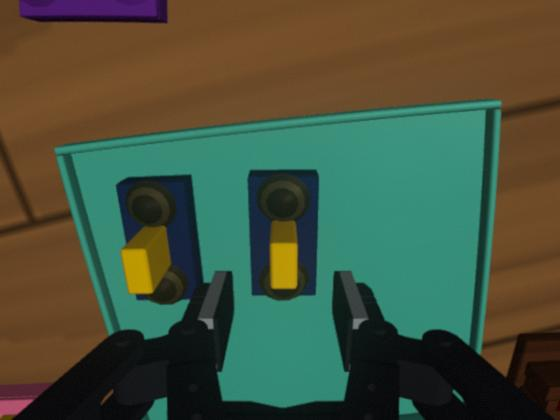

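```bash
sed -i 's/(20,150,vmin)/(20,150,0.85*np.percentile(hsv[...,2][(hsv[...,0]>20)\&(hsv[...,0]<35)\&(hsv[...,1]>200)],95))/; s/(20,150,195)/(20,150,0.85*np.percentile(hsv[...,2][(hsv[...,0]>20)\&(hsv[...,0]<35)\&(hsv[...,1]>200)],95))/' ribs.py; python3 - <<'E'
from ribs import *
st(); c=cap("wrist","23"); ribs(c,z=.06,y1=420)
E
```

```text
t 28.5 tcp [ 0.4625 -0.1943  0.2589] grasp [ 0.4622 -0.1943  0.1039] z [-0.002  0.    -1.   ] jawy [ 0.229  0.973 -0.   ] ang 76.8 F [-0.2 -0.   0. ] w 0.0426 q7 1.98
px [284.4 262.3] n 1060 mean [ 0.4627 -0.1938] box 0.463 -0.194 dims 23.9 11.9 yaw -12.6 -12.5
px [137.4 267.9] n 1008 mean [ 0.449  -0.2674] box 0.4492 -0.2675 dims 24.0 12.3 yaw -11.5 -11.5
```

```bash
python3 -m creep '[0,0,-3,0,0,0.3,0,0,-5.5,0,0,0.3,0,0,-5.5,0,0,0.3]' 50; python3 -m creep '[0,0,0,0,0,0,0,0,0,0,0,0,0,0,0,0,0,0]' 0; python3 -m creep '[0,0,5,0,0,0,0,0,11,0,0,0,0,4,17,0,0,5,0,10,19,0,0,10.3,0,10,19,0,0,10.3]'
```

```text
t: 28.92
tool_pos: [0.4625, -0.1942, 0.2042]
tool_rot: [-0.001, 0.112, 0.994, 0.0]
wrist_force: [0.0, 0.5, -0.0]
width: 0.0428
t: 29.3
tool_pos: [0.4633, -0.1946, 0.2058]
tool_rot: [0.001, 0.113, 0.994, -0.0]
wrist_force: [-1.2, 0.3, 8.0]
width: 0.0133
t: 29.92
tool_pos: [0.4629, -0.091, 0.3967]
tool_rot: [0.002, 0.02, 1.0, 0.001]
wrist_force: [-1.2, -0.8, -1.4]
width: 0.0128
```

```bash
python3 - <<'E'
from ribs import *
held(.2002,"24")
E
```

```text
t 29.93 tcp [ 0.4629 -0.091   0.3967] grasp [ 0.4636 -0.0907  0.2417] z [ 0.005  0.002 -1.   ] jawy [0.039 0.999 0.002] ang 87.8 F [-1.2 -0.8 -1.4] w 0.0128 q7 1.77
held off tool xy mm [1.84 0.19] box [1.24 0.18] n 1820 [24.3 11.8]
```

View pics/wrist24.png

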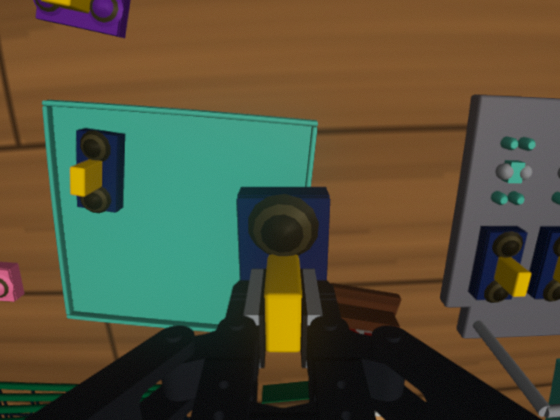

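```bash
python3 -m creep '[0,6,0,0,0,0,0.2,12,0,0,0,0,0.4,18,0,0,0,0,0.4,24,0,0,0,0,0.4,29,-2,0,0,0]'; python3 -m creep '[0,0,-4,0,0,0,0,0,-9,0,0,0,0,0,-12.3,0,0,0,0,0,-12.3,0,0,0,0,0,-12.3,0,0,0]';  python3 - <<'E'
from h import *
st(); c=cap("wrist","25")
E
```

```text
t: 30.6
tool_pos: [0.4673, 0.1966, 0.3748]
tool_rot: [0.001, 0.024, 1.0, 0.001]
wrist_force: [0.1, 0.1, -1.0]
width: 0.0128
t: 31.22
tool_pos: [0.4674, 0.1948, 0.2522]
tool_rot: [0.001, 0.024, 1.0, 0.0]
wrist_force: [0.6, 0.5, -0.5]
width: 0.0135
t 31.23 tcp [0.4674 0.1948 0.2522] grasp [0.4676 0.1948 0.0972] z [ 0.001  0.    -1.   ] jawy [0.047 0.999 0.   ] ang 87.3 F [ 0.6  0.5 -0.5] w 0.0135 q7 1.24
```

View pics/wrist25.png

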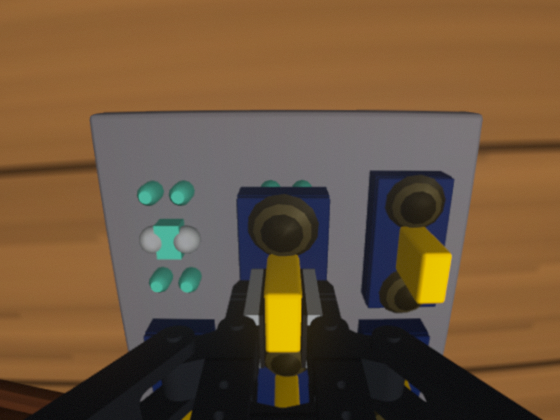

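```bash
python3 -m creep '[0,0.2,0,0,0,0.1,0,0.2,-1,0,0,0.1,0,0.2,-2,0,0,0.1,0,0.2,-2,0,0,0.1]'; python3 -m creep '[0,0,-0.5,0,0,0,0,0,-1,0,0,0,0,0,-1,0,0,0]'
```

```text
t: 31.78
tool_pos: [0.4661, 0.1972, 0.2303]
tool_rot: [-0.001, 0.022, 1.0, -0.001]
wrist_force: [-0.7, -0.5, -1.4]
width: 0.0132
t: 32.15
tool_pos: [0.4668, 0.1973, 0.221]
tool_rot: [0.0, 0.022, 1.0, -0.0]
wrist_force: [1.7, -1.1, -3.2]
width: 0.013
```

```bash
python3 -m creep '[0,0,-0.25,0,0,0,0,0,-0.25,0,0,0]';python3 -m creep '[0,0,0.15,0,0,0,0,0,0.15,0,0,0]' 50; python3 -m creep '[0,0,5,0,0,0,0,-3,10,0,0,0,0,-9,14,0,0,0,0,-15,17,0,0,0,0,-21,17,0,0,0]';  python3 - <<'E'
from ribs import *
st(); d=cap("side","26"); crop(d,200,180,350,345,3.6,"d26")
E
```

```text
t: 32.4
tool_pos: [0.4668, 0.1973, 0.2208]
tool_rot: [-0.0, 0.022, 1.0, 0.0]
wrist_force: [-4.5, -3.7, 20.4]
width: 0.0129
t: 32.65
tool_pos: [0.4665, 0.1977, 0.2205]
tool_rot: [0.0, 0.022, 1.0, 0.0]
wrist_force: [-0.9, 0.7, 0.3]
width: 0.0429
t: 33.28
tool_pos: [0.4669, -0.0034, 0.3915]
tool_rot: [0.002, 0.021, 1.0, 0.001]
wrist_force: [0.6, 0.0, -0.3]
width: 0.0425
t 33.27 tcp [ 0.4669 -0.0034  0.3915] grasp [ 0.4676 -0.0032  0.2365] z [ 0.004  0.001 -1.   ] jawy [0.042 0.999 0.002] ang 87.6 F [ 0.6  0.  -0.3] w 0.0425 q7 1.56
```

View pics/d26.png

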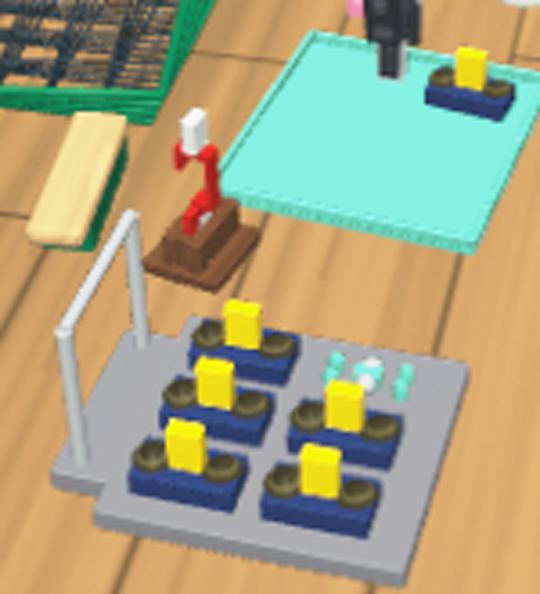

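```bash
python3 -m creep '[-0.5,-6,0,0,0,-5,-1,-12,0,0,0,-9,-1.5,-18,0,0,0,-9,-1.8,-24,-3,0,0,-9,-1.8,-26.6,-8,0,0,-9]'; python3 -m creep '[0,0,-3,0,0,0,0,0,-5,0,0,0,0,0,-5,0,0,0]';  python3 - <<'E'
from ribs import *
st(); c=cap("wrist","27"); ribs(c,z=.06,y1=420)
E
```

```text
t: 33.95
tool_pos: [0.4489, -0.2712, 0.31]
tool_rot: [0.003, 0.102, 0.995, -0.001]
wrist_force: [1.2, 0.5, 0.1]
width: 0.0427
t: 34.33
tool_pos: [0.448, -0.2676, 0.2577]
tool_rot: [-0.002, 0.1, 0.995, 0.001]
wrist_force: [-0.6, -0.1, -0.1]
width: 0.0429
t 34.33 tcp [ 0.448  -0.2676  0.2577] grasp [ 0.4474 -0.2674  0.1027] z [-0.004  0.002 -1.   ] jawy [0.2   0.98  0.001] ang 78.5 F [-0.6 -0.1 -0.1] w 0.0429 q7 2.18
px [283.4 265.4] n 1061 mean [ 0.4488 -0.2676] box 0.449 -0.2677 dims 23.9 11.8 yaw -10.9 -10.9
```

View pics/wrist27.png

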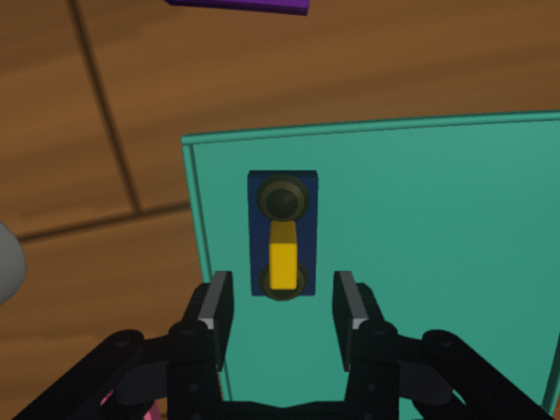

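```bash
python3 -m creep '[0,0,-3,0,0,0.3,0,0,-5.5,0,0,0.3,0,0,-5.5,0,0,0.3]' 50; python3 -m creep '[0,0,0,0,0,0,0,0,0,0,0,0,0,0,0,0,0,0]' 0; python3 -m creep '[0,0,5,0,0,0,0,0,11,0,0,0,0,4,17,0,0,5,0,10,19,0,0,8.7,0,10,19,0,0,8.7]'
```

```text
t: 34.75
tool_pos: [0.4485, -0.2678, 0.2042]
tool_rot: [-0.001, 0.098, 0.995, 0.0]
wrist_force: [-0.2, 1.4, 0.5]
width: 0.0427
t: 35.12
tool_pos: [0.4492, -0.2685, 0.2059]
tool_rot: [0.001, 0.098, 0.995, -0.0]
wrist_force: [-1.5, 1.6, 7.1]
width: 0.0132
t: 35.75
tool_pos: [0.449, -0.1648, 0.3965]
tool_rot: [0.002, 0.019, 1.0, 0.001]
wrist_force: [-1.0, -0.6, -1.2]
width: 0.0131
```

```bash
python3 - <<'E'
from ribs import *
held(.2005,"28")
E
```

```text
t 35.75 tcp [ 0.449  -0.1648  0.3965] grasp [ 0.4497 -0.1645  0.2415] z [ 0.004  0.002 -1.   ] jawy [0.038 0.999 0.002] ang 87.8 F [-1.  -0.6 -1.2] w 0.0131 q7 1.95
held off tool xy mm [1.2  0.17] box [0.81 0.15] n 1809 [23.9 11.9]
```

View pics/wrist28.png

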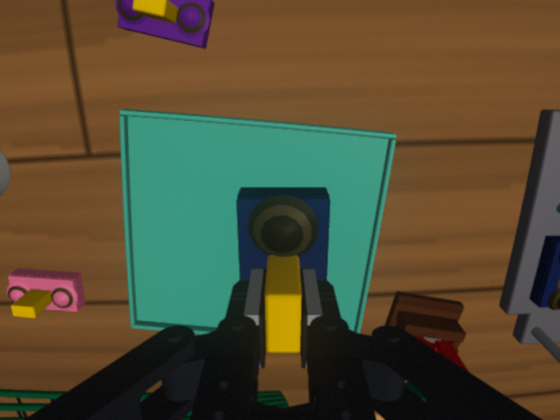

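```bash
python3 -m creep '[0.3,6,0,0,0,0,0.6,12,0,0,0,0,1,18,0,0,0,0,1.5,24,0,0,0,0,1.5,29.6,-2,0,0,0]'; python3 -m creep '[0,0.3,-4,0,0,0,0,0.3,-9,0,0,0,0,0.3,-12.3,0,0,0,0,0.3,-12.3,0,0,0,0,0.3,-12.3,0,0,0]';  python3 - <<'E'
from h import *
st(); c=cap("wrist","29")
E
```

```text
t: 36.42
tool_pos: [0.4646, 0.1287, 0.375]
tool_rot: [0.002, 0.023, 1.0, 0.001]
wrist_force: [1.2, 0.6, -1.2]
width: 0.013
t: 37.05
tool_pos: [0.4644, 0.1301, 0.2522]
tool_rot: [0.001, 0.023, 1.0, -0.0]
wrist_force: [0.6, 0.3, -0.1]
width: 0.0131
t 37.05 tcp [0.4644 0.1301 0.2522] grasp [0.4646 0.1301 0.0972] z [ 0.001 -0.    -1.   ] jawy [ 0.046  0.999 -0.   ] ang 87.4 F [ 0.6  0.3 -0.1] w 0.0131 q7 1.39
```

View pics/wrist29.png

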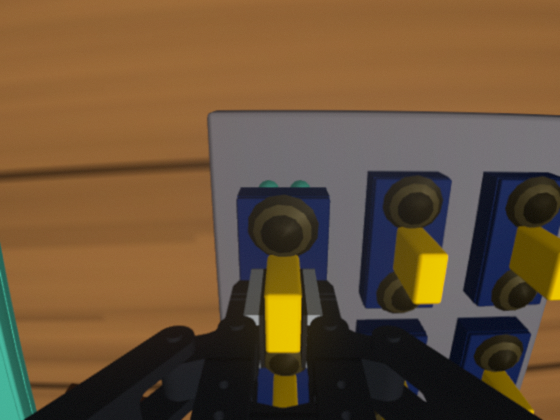

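```bash
python3 -m creep '[0,0.08,0,0,0,0,0,0.08,-1,0,0,0,0,0.08,-2,0,0,0,0,0.08,-2,0,0,0]'; python3 -m creep '[0,0,-0.5,0,0,0,0,0,-1,0,0,0,0,0,-1,0,0,0]'; python3 -m creep '[0,0,-0.22,0,0,0,0,0,-0.22,0,0,0]'
```

```text
t: 37.6
tool_pos: [0.4631, 0.1313, 0.2305]
tool_rot: [-0.001, 0.022, 1.0, -0.001]
wrist_force: [-0.6, -0.3, -0.6]
width: 0.0126
t: 37.98
tool_pos: [0.4637, 0.1315, 0.2211]
tool_rot: [0.0, 0.022, 1.0, -0.0]
wrist_force: [1.6, -1.2, -2.8]
width: 0.0128
t: 38.22
tool_pos: [0.4637, 0.1313, 0.2208]
tool_rot: [-0.0, 0.022, 1.0, 0.0]
wrist_force: [-4.9, -2.0, 20.3]
width: 0.013
```

```bash
python3 -m creep '[0,0,0.15,0,0,0,0,0,0.15,0,0,0]' 50; python3 -m creep '[0,0,5,0,0,0,0,0,10,0,0,0,2.5,2,15,0,0,0,6.5,6,20,0,0,0,6.5,6,23.5,0,0,0]'; python3 -m creep '[0,0,0,0,0,0,0,0,0,0,0,0]';  python3 - <<'E'
from ribs import *
st(); c=cap("wrist","30"); ribs(c,z=.075,y1=260); d=cap("side","30"); crop(d,200,220,350,345,4.5,"d30"); s=cap("scene","30"); crop(s,265,140,380,250,5.4,"s30")
E
```

```text
t: 38.48
tool_pos: [0.4635, 0.1318, 0.2208]
tool_rot: [0.0, 0.022, 1.0, 0.0]
wrist_force: [0.2, -0.4, 0.1]
width: 0.0426
t: 39.1
tool_pos: [0.5293, 0.1942, 0.4569]
tool_rot: [0.0, 0.021, 1.0, 0.0]
wrist_force: [0.3, -1.2, -0.4]
width: 0.0429
t: 39.35
tool_pos: [0.528, 0.1914, 0.4547]
tool_rot: [-0.001, 0.022, 1.0, -0.0]
wrist_force: [-1.1, -0.9, -0.7]
width: 0.0424
t 39.35 tcp [0.528  0.1914 0.4547] grasp [0.5278 0.1913 0.2997] z [-0.002 -0.001 -1.   ] jawy [ 0.044  0.999 -0.001] ang 87.5 F [-1.1 -0.9 -0.7] w 0.0424 q7 1.22
px [213.9 112.4] n 386 mean [0.4634 0.1309] box 0.4635 0.1309 dims 24.2 12.8 yaw -3.0 -2.2
px [286. 112.] n 351 mean [0.4662 0.1967] box 0.4663 0.1968 dims 23.2 11.0 yaw -2.5 -2.4
px [358.3 112. ] n 352 mean [0.4688 0.2627] box 0.4689 0.2627 dims 23.3 12.0 yaw -2.0 -2.4
px [219.6 211.5] n 299 mean [0.5587 0.1271] box 0.5588 0.1271 dims 24.0 12.4 yaw -2.3 -2.3
px [286.  211.5] n 308 mean [0.5616 0.1927] box 0.5617 0.1928 dims 23.9 11.9 yaw -2.5 -2.3
px [352.3 212. ] n 284 mean [0.565  0.2583] box 0.5651 0.2583 dims 23.0 12.3 yaw -2.7 -3.3
```

View pics/wrist30.png

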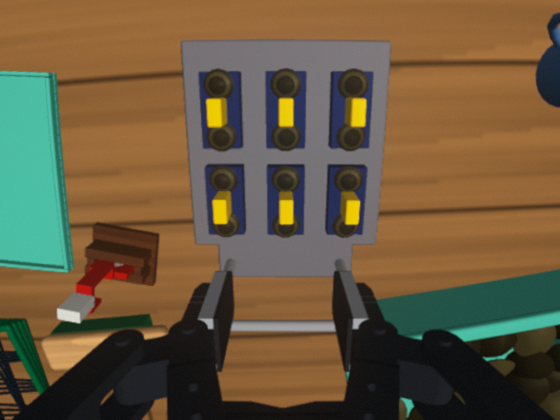

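View pics/d30.png

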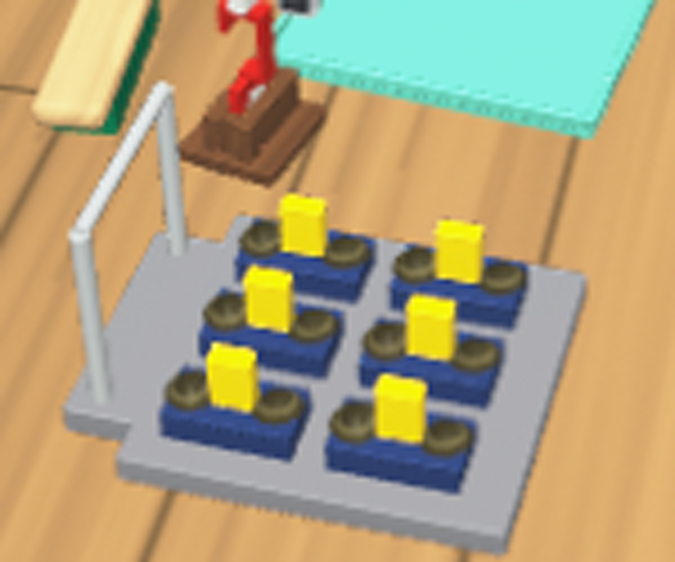

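View pics/s30.png

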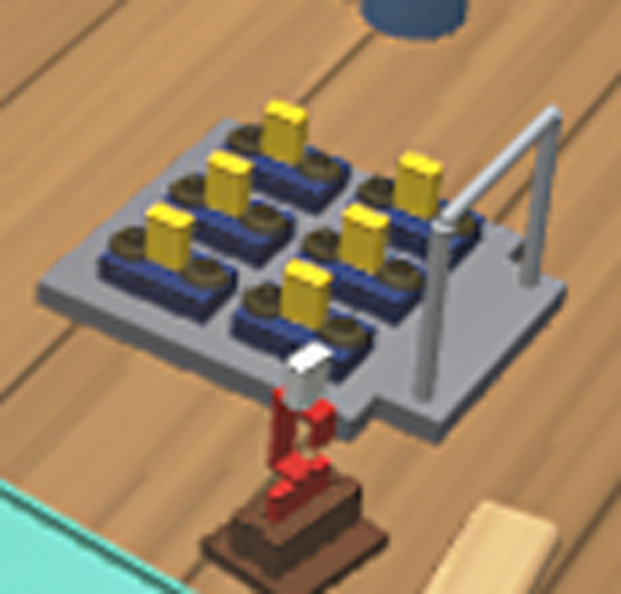

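```bash
python3 -m creep '[1.5,-5,0,0,0,0,3,-10,0,0,0,0,5,-15,-3,0,0,0,7,-20,-7,0,0,0,7,-20,-9,0,0,0]'; python3 -m creep '[0,0,0,0,0,0,0,0,0,0,0,0]';  python3 - <<'E'
from ribs import *
st(); c=cap("wrist","31"); crop(c,180,100,400,320,2.7,"w31"); s=cap("scene","31"); crop(s,290,190,350,260,8,"s31"); d=cap("side","31"); crop(d,225,195,285,265,8,"d31")
E
```

```text
t: 40.12
tool_pos: [0.5982, -0.0135, 0.3632]
tool_rot: [-0.001, 0.026, 1.0, -0.002]
wrist_force: [0.3, 1.5, -0.7]
width: 0.0426
t: 40.38
tool_pos: [0.5987, -0.0076, 0.3662]
tool_rot: [0.0, 0.022, 1.0, 0.0]
wrist_force: [0.5, 0.2, -0.4]
width: 0.0426
t 40.38 tcp [ 0.5987 -0.0076  0.3662] grasp [ 0.5987 -0.0076  0.2112] z [ 0.  0. -1.] jawy [0.043 0.999 0.   ] ang 87.5 F [ 0.5  0.2 -0.4] w 0.0426 q7 1.68
```

View pics/wrist31.png

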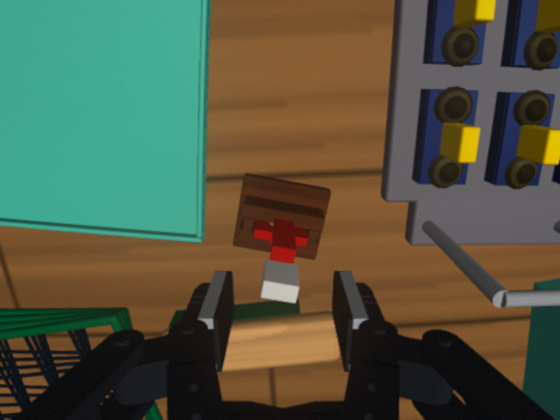

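View pics/s31.png

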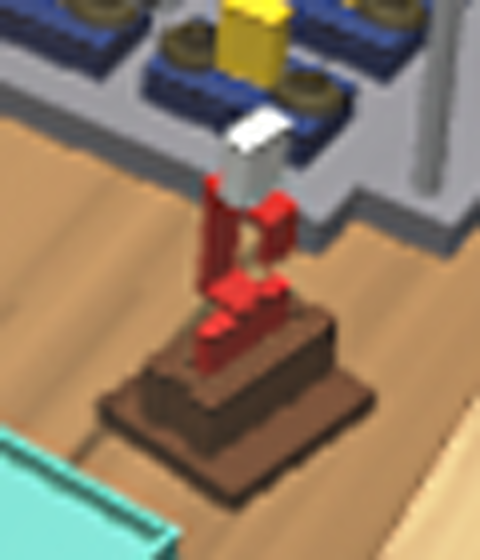

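View pics/d31.png

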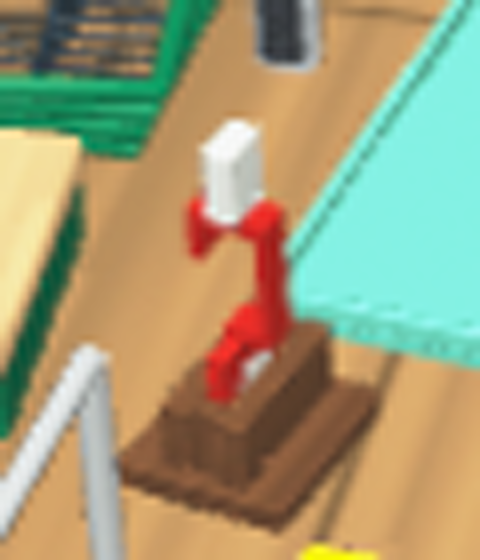

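```bash
python3 - <<'E'
import cv2
im=cv2.imread("pics/wrist31.png"); cv2.imwrite("pics/w31b.png",cv2.resize(im[170:310,220:350],None,fx=5,fy=5,interpolation=cv2.INTER_CUBIC)[:600*1])
E
```

```text
(no output)
```

View pics/w31b.png

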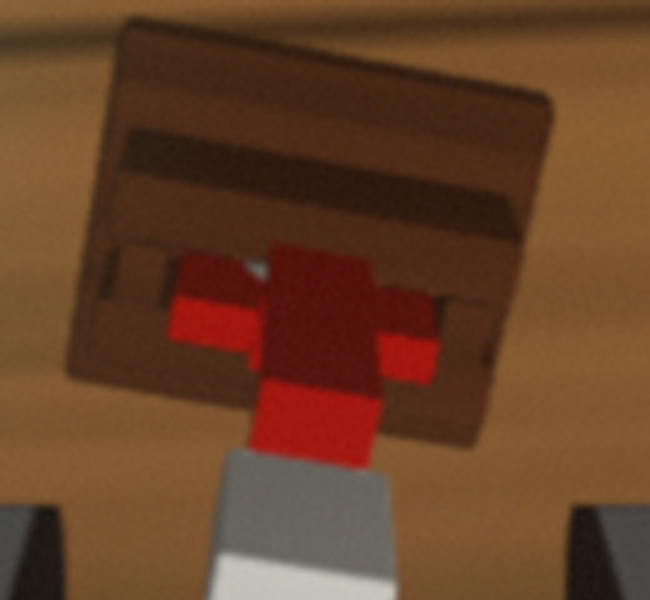

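```bash
cat > tab.py <<'E'
from h import *
def tab(c,box,z,vmin):
    x0,y0,x1,y1=box; hsv=cv2.cvtColor(c["pixels"],cv2.COLOR_BGR2HSV)
    k=np.zeros(hsv.shape[:2],np.uint8); k[y0:y1,x0:x1]=cv2.inRange(hsv,(0,0,vmin),(180,60,255))[y0:y1,x0:x1]
    n,l,s,ce=cv2.connectedComponentsWithStats(k); i=1+s[1:,4].argmax()
    p=np.argwhere(l==i)[:,::-1]; W=np.array([atz(c,u,v,z)[:2] for u,v in p.astype(float)]).astype(np.float32)*1000
    r=cv2.minAreaRect(W); b=cv2.boxPoints(r); e=b[1]-b[0] if np.linalg.norm(b[1]-b[0])>np.linalg.norm(b[2]-b[1]) else b[2]-b[1]
    if e[1]<0:e=-e
    print("px",ce[i].round(1),s[i,4],"mean",(W.mean(0)/1e3).round(4),"box",np.round(r[0],1),"dims",np.round(r[1],1),"long axis",np.degrees(np.arctan2(e[1],e[0])).round(1))
E
python3 - <<'E'
from tab import *
c=cams.read_camera("wrist")
hsv=cv2.cvtColor(c["pixels"],cv2.COLOR_BGR2HSV); print(hsv[292,280],hsv[275,280])
tab(c,(235,255,330,315),.141,160)
f=lambda u,v,z:atz(c,220+(u+.5)/5-.5,170+(v+.5)/5-.5,z)
for q in[((130,20),(548,92),.01),((68,375),(473,447),.01),((170,300),(437,340),.057)]:
    a,b=f(*q[0],q[2]),f(*q[1],q[2]); e=b-a; print(np.degrees(np.arctan2(e[1],e[0])),np.linalg.norm(e))
E
```

```text
[ 25  14 195] [ 18  29 107]
px [279.1 290.1] 584 mean [ 0.6313 -0.0111] box [631.4 -11. ] dims [21.  11.4] long axis 76.7
77.50528182554295 0.07635799282229631
76.49017640131397 0.07905638957117239
78.3534131440831 0.04359572493895733
```

```bash
python3 -m creep '[1.6,-0.2,0,0,0,-5,3.3,-0.35,0,0,0,-10.5,3.3,-0.35,-3,0,0,-10.5,3.3,-0.35,-3,0,0,-10.5]'; python3 - <<'E'
from tab import *
st(); c=cap("wrist","32"); tab(c,(235,235,330,400),.141,160)
E
```

```text
t: 41.08
tool_pos: [0.6308, -0.0112, 0.3343]
tool_rot: [-0.002, 0.113, 0.994, -0.0]
wrist_force: [0.9, -1.0, -0.2]
width: 0.0426
t 41.08 tcp [ 0.6308 -0.0112  0.3343] grasp [ 0.6302 -0.0112  0.1793] z [-0.004 -0.    -1.   ] jawy [ 0.225  0.974 -0.001] ang 77.0 F [ 0.9 -1.  -0.2] w 0.0426 q7 1.55
px [284.3 268.9] 913 mean [ 0.6314 -0.011 ] box [631.5 -10.9] dims [21.  10.8] long axis 77.0
```

View pics/wrist32.png

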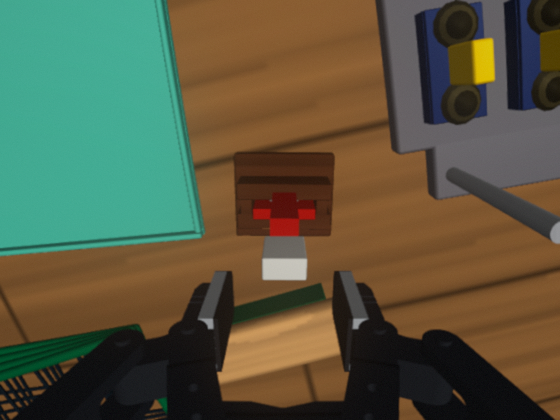

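```bash
python3 -m creep '[0,0,-2.5,0,0,0,0,0,-5,0,0,0,0,0,-5,0,0,0]'; python3 -m creep '[0,0,0,0,0,0,0,0,0,0,0,0,0,0,0,0,0,0]' 0; python3 -c "from h import *;st()"; python3 -m creep '[0,0,3,0,0,0,0,0,8,0,0,0,0,0,12,0,0,0,0,0,12,0,0,0]'; python3 - <<'E'
from tab import *
st(); c=cap("wrist","33"); d=cap("side","33"); crop(d,210,150,330,300,4,"d33")
E
```

```text
t: 41.5
tool_pos: [0.6312, -0.0116, 0.2856]
tool_rot: [-0.001, 0.113, 0.994, -0.0]
wrist_force: [0.8, 0.2, 0.2]
width: 0.0429
t: 41.88
tool_pos: [0.6324, -0.0119, 0.2878]
tool_rot: [0.002, 0.113, 0.994, 0.0]
wrist_force: [-0.8, 0.8, 5.9]
width: 0.0208
t 41.88 tcp [ 0.6324 -0.0119  0.2878] grasp [ 0.6329 -0.0118  0.1328] z [ 0.003  0.001 -1.   ] jawy [0.225 0.974 0.001] ang 77.0 F [-0.8  0.8  5.9] w 0.0208 q7 1.57
t: 42.38
tool_pos: [0.6323, -0.0124, 0.4098]
tool_rot: [0.003, 0.114, 0.994, 0.001]
wrist_force: [-0.6, 0.6, -1.9]
width: 0.021
t 42.38 tcp [ 0.6323 -0.0124  0.4098] grasp [ 0.6334 -0.0123  0.2548] z [ 0.007  0.001 -1.   ] jawy [0.226 0.974 0.002] ang 77.0 F [-0.6  0.6 -1.9] w 0.021 q7 1.51
```

View pics/wrist33.png

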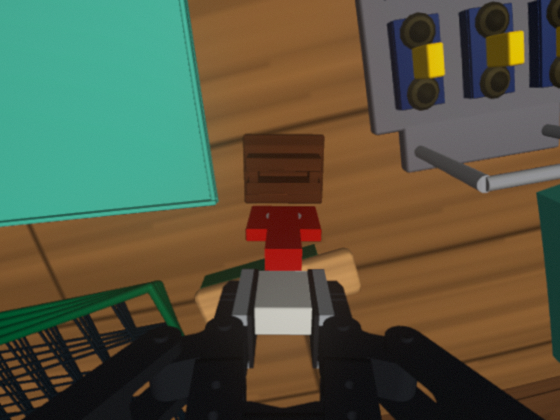

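View pics/d33.png

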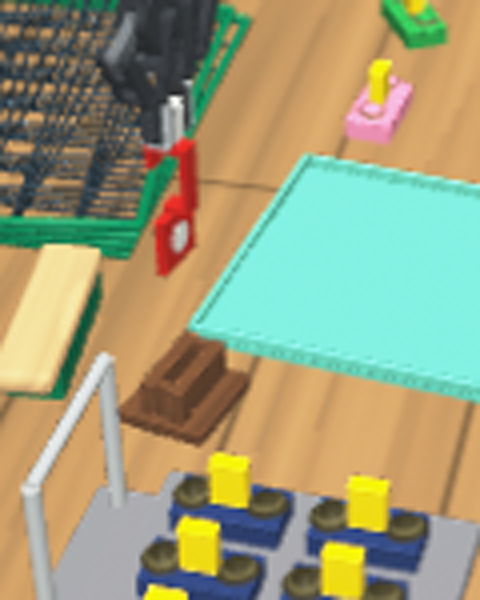

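```bash
python3 -m creep '[-3.7,1,1,0,0,3,-3.7,6,1,0,0,8,-3.7,12,1,0,0,10.4,-3.7,18,1,0,0,10.4,-3.7,20.2,1,0,0,10.4]'; python3 -m creep '[0,0,-3,0,0,0,0,0,-6.3,0,0,0,0,0,-6.3,0,0,0,0,0,-6.3,0,0,0]';  python3 - <<'E'
from tab import *
st(); c=cap("wrist","34"); d=cap("side","34"); crop(d,200,170,340,320,4,"d34"); s=cap("scene","34"); crop(s,290,110,390,230,5,"s34")
E
```

```text
t: 43.1
tool_pos: [0.5932, 0.1951, 0.4134]
tool_rot: [-0.002, 0.02, 1.0, 0.0]
wrist_force: [-0.5, -0.2, -1.1]
width: 0.0213
t: 43.6
tool_pos: [0.595, 0.1895, 0.3532]
tool_rot: [0.0, 0.023, 1.0, -0.0]
wrist_force: [-0.1, 0.5, -0.1]
width: 0.0207
t 43.6 tcp [0.595  0.1895 0.3532] grasp [0.595  0.1895 0.1982] z [ 0. -0. -1.] jawy [ 0.047  0.999 -0.   ] ang 87.3 F [-0.1  0.5 -0.1] w 0.0207 q7 1.35
```

View pics/wrist34.png

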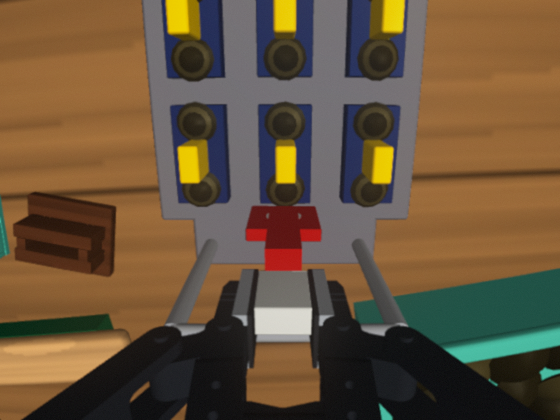

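View pics/d34.png

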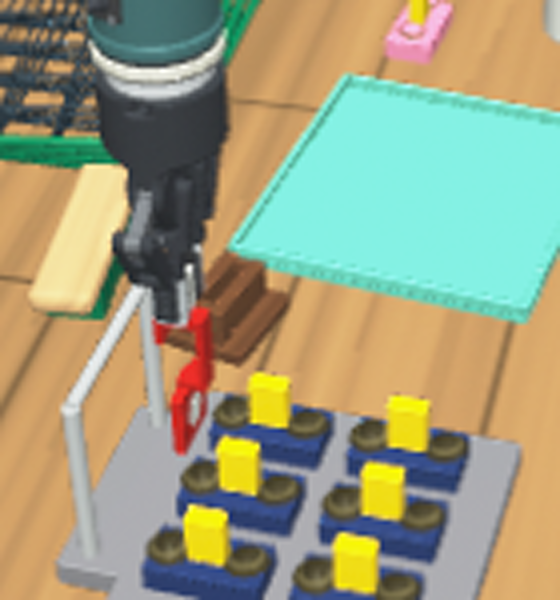

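View pics/s34.png

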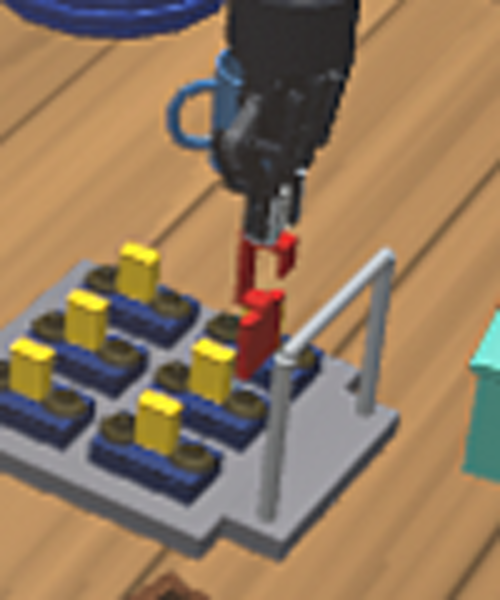

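```bash
python3 - <<'E'
from h import *
c=cams.read_camera("wrist"); im=c["pixels"].copy(); f=3
im=cv2.resize(im[220:380,140:430],None,fx=2.7,fy=2.7,interpolation=cv2.INTER_CUBIC)
ey=np.array([.0454,.999,0]); m=np.array([.6433,.189,.145])
for dx in(-.005,.005):
    p=proj(c,[m+ey*-.06+[dx,0,0],m+ey*.06+[dx,0,0]]); q=((p-[140,220])*2.7).astype(int)
    cv2.line(im,tuple(map(int,q[0])),tuple(map(int,q[1])),(0,255,255),1); print(p)
cv2.imwrite("pics/w35.png",im)
E
```

```text
[[179.19016752 321.17766661]
 [390.04031714 320.78829091]]
[[181.74640116 335.68292265]
 [389.01193759 335.2667005 ]]
```

View pics/w35.png

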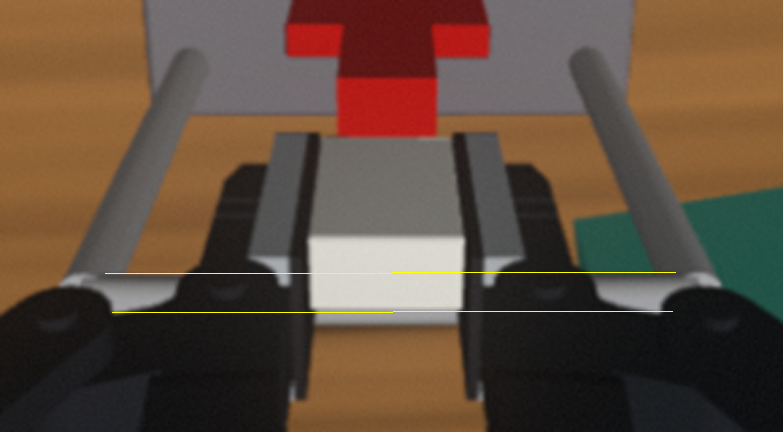

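```bash
python3 -m creep '[0,0,0.4,0,0,0,1.5,0,0.4,0,0,0,3,0,0.4,0,0,0]'; python3 -m creep '[1,0,0,0,0,0,2,0,0,0,0,0,2,0,0,0,0,0]'; python3 - <<'E'
from h import *
st(); d=cap("side","36"); crop(d,190,180,310,320,4,"d36"); s=cap("scene","36"); crop(s,290,110,390,230,5,"s36"); c=cap("wrist","36")
E
```

```text
t: 44.18
tool_pos: [0.6257, 0.1902, 0.3574]
tool_rot: [0.001, 0.023, 1.0, 0.0]
wrist_force: [0.2, -0.3, -0.9]
width: 0.0208
t: 44.55
tool_pos: [0.6452, 0.1898, 0.3565]
tool_rot: [0.0, 0.023, 1.0, -0.0]
wrist_force: [0.6, -0.4, -1.1]
width: 0.0207
t 44.55 tcp [0.6452 0.1898 0.3565] grasp [0.6452 0.1898 0.2015] z [ 0. -0. -1.] jawy [ 0.046  0.999 -0.   ] ang 87.3 F [ 0.6 -0.4 -1.1] w 0.0207 q7 1.38
```

View pics/d36.png

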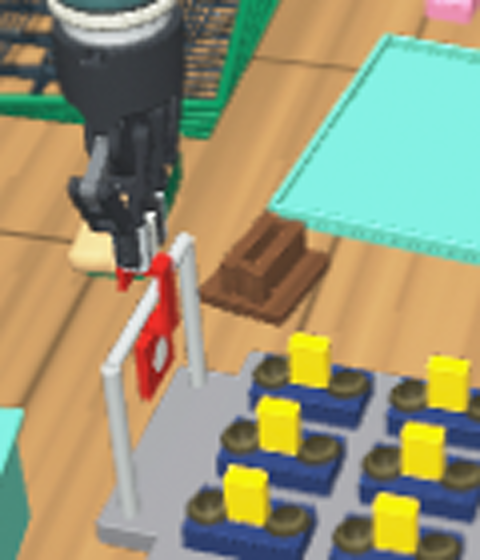

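View pics/s36.png

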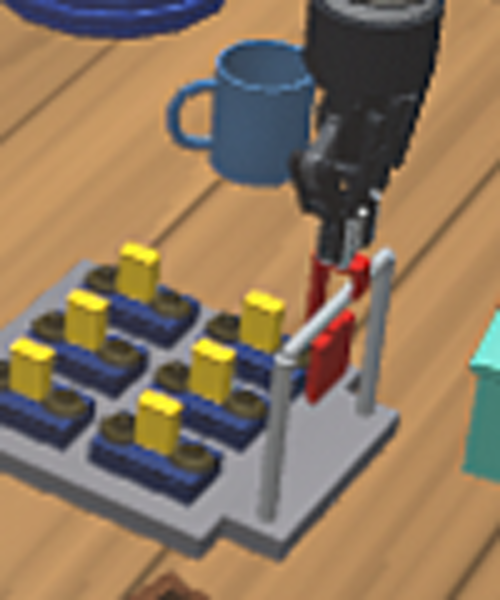

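```bash
python3 -m creep '[0,0,-1,0,0,0,0,0,-2.1,0,0,0,0,0,-2.1,0,0,0]'; python3 -m creep '[0,0,-0.2,0,0,0,0,0,-0.3,0,0,0,0,0,-0.3,0,0,0]'
```

```text
t: 45.08
tool_pos: [0.6439, 0.1901, 0.3341]
tool_rot: [-0.001, 0.023, 1.0, -0.001]
wrist_force: [0.3, 0.3, -1.4]
width: 0.0206
t: 45.45
tool_pos: [0.6446, 0.1901, 0.3329]
tool_rot: [0.0, 0.023, 1.0, 0.0]
wrist_force: [-0.5, -1.0, -1.4]
width: 0.0209
```

```bash
python3 -m creep '[0,0,-0.1,0,0,0,0,0,-0.1,0,0,0]'; python3 -m creep '[0,0,-0.05,0,0,0,0,0,-0.05,0,0,0]'
```

```text
t: 45.7
tool_pos: [0.6447, 0.19, 0.3326]
tool_rot: [0.0, 0.023, 1.0, 0.0]
wrist_force: [-2.3, -0.9, 4.6]
width: 0.0209
t: 45.95
tool_pos: [0.6447, 0.19, 0.3326]
tool_rot: [0.0, 0.023, 1.0, 0.0]
wrist_force: [-3.3, -1.0, 5.9]
width: 0.0205
```

```bash
python3 -m creep '[0,0,0,0,0,0,0,0,0,0,0,0,0,0,0,0,0,0,0,0,0,0,0,0,0,0,0,0,0,0]';python3 -m creep '[0,0,0,0,0,0,0,0,0,0,0,0,0,0,0,0,0,0]'; python3 - <<'E'
from h import *
st(); d=cap("side","37"); crop(d,190,180,310,320,4,"d37"); s=cap("scene","37"); crop(s,290,110,390,230,5,"s37")
E
```

```text
t: 46.58
tool_pos: [0.6447, 0.19, 0.3326]
tool_rot: [0.0, 0.023, 1.0, 0.0]
wrist_force: [-3.8, -1.0, 8.1]
width: 0.0209
t: 46.95
tool_pos: [0.6447, 0.19, 0.3326]
tool_rot: [0.0, 0.023, 1.0, 0.0]
wrist_force: [-1.0, -0.2, 7.4]
width: 0.0207
t 46.95 tcp [0.6447 0.19   0.3326] grasp [0.6448 0.1901 0.1776] z [ 0.001  0.001 -1.   ] jawy [0.046 0.999 0.001] ang 87.4 F [-1.  -0.2  7.4] w 0.0207 q7 1.39
```

View pics/d37.png

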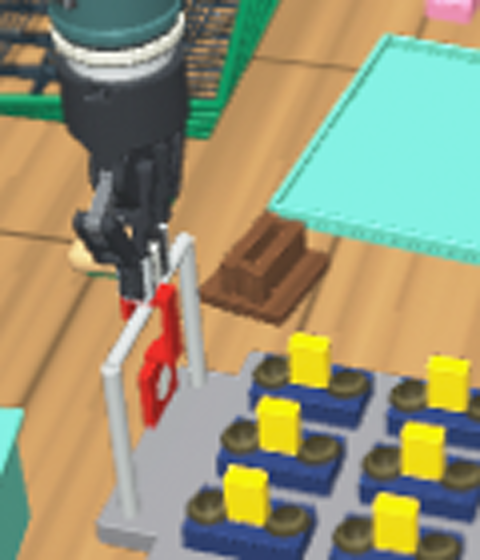

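View pics/s37.png

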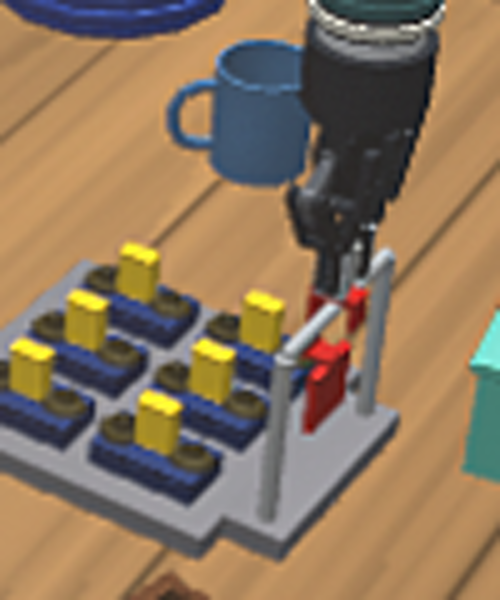

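```bash
python3 -m creep '[0,0,0.15,0,0,0,0,0,0.15,0,0,0]'; python3 -m creep '[0,0,0,0,0,0,0,0,0,0,0,0,0,0,0,0,0,0]' 45; python3 -m creep '[0,0,1.5,0,0,0,0,0,4,0,0,0,0,0,8,0,0,0,-3,0,13,0,0,0,-9,0,14,0,0,0]'; python3 -m creep '[0,0,0,0,0,0,0,0,0,0,0,0,0,0,0,0,0,0,0,0,0,0,0,0]'; python3 - <<'E'
from ribs import *
st(); d=cap("side","38"); crop(d,190,180,310,320,4,"d38"); s=cap("scene","38"); crop(s,270,110,390,230,5,"s38"); c=cap("wrist","38"); ribs(c,z=.075,y1=260)
E
```

```text
t: 47.3
tool_pos: [0.6446, 0.1901, 0.3327]
tool_rot: [0.0, 0.023, 1.0, 0.0]
wrist_force: [-0.9, 0.1, 1.3]
width: 0.0205
t: 47.68
tool_pos: [0.6446, 0.1901, 0.3326]
tool_rot: [-0.0, 0.023, 1.0, -0.0]
wrist_force: [-0.6, 0.8, 0.2]
width: 0.0383
t: 48.3
tool_pos: [0.5555, 0.1895, 0.4774]
tool_rot: [0.004, 0.024, 1.0, 0.001]
wrist_force: [-0.6, 0.4, -0.4]
width: 0.0384
t: 48.8
tool_pos: [0.5554, 0.19, 0.4723]
tool_rot: [-0.0, 0.023, 1.0, -0.0]
wrist_force: [-0.4, -0.2, -0.6]
width: 0.0381
t 48.8 tcp [0.5554 0.19   0.4723] grasp [0.5553 0.1898 0.3173] z [-0.    -0.001 -1.   ] jawy [ 0.047  0.999 -0.001] ang 87.3 F [-0.4 -0.2 -0.6] w 0.0381 q7 1.26
px [215.9  81.5] n 353 mean [0.4634 0.131 ] box 0.4635 0.131 dims 24.4 12.4 yaw -2.2 -3.6
px [286.   80.9] n 349 mean [0.4663 0.1967] box 0.4665 0.1967 dims 23.4 11.3 yaw -2.7 -2.5
px [356.5  81. ] n 346 mean [0.4691 0.2628] box 0.4692 0.2628 dims 23.5 12.2 yaw -2.1 -3.1
px [221.2 180. ] n 281 mean [0.5585 0.1271] box 0.5588 0.1269 dims 23.9 12.1 yaw -5.3 -1.8
px [286.5 180.4] n 286 mean [0.562 0.193] box 0.5622 0.193 dims 23.8 11.2 yaw -2.7 -2.5
px [351.2 180.5] n 284 mean [0.5651 0.2583] box 0.5651 0.2583 dims 23.9 12.2 yaw -2.6 -2.7
```

View pics/d38.png

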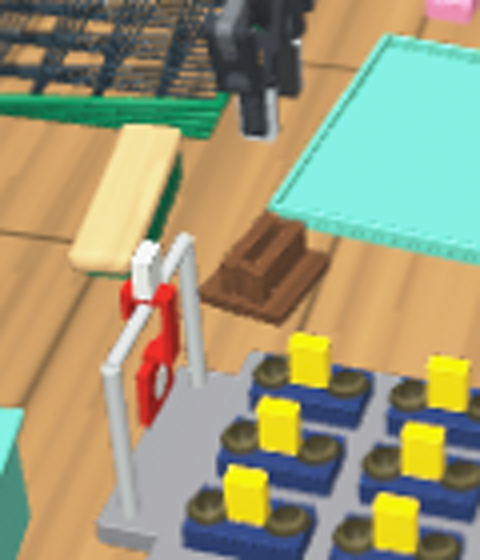

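View pics/s38.png

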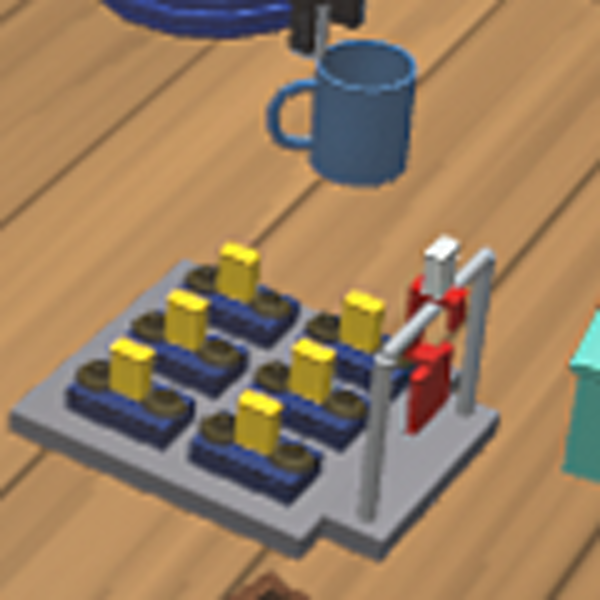

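View pics/wrist38.png

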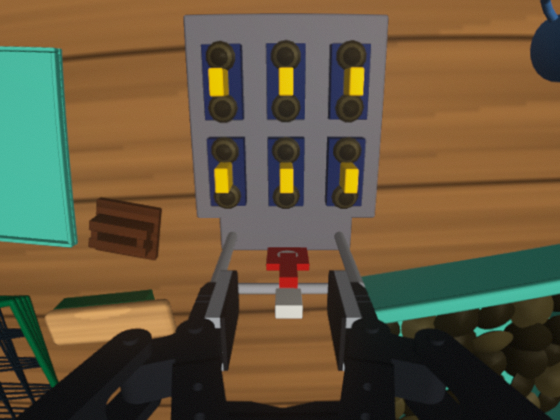

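View pics/scene38.png

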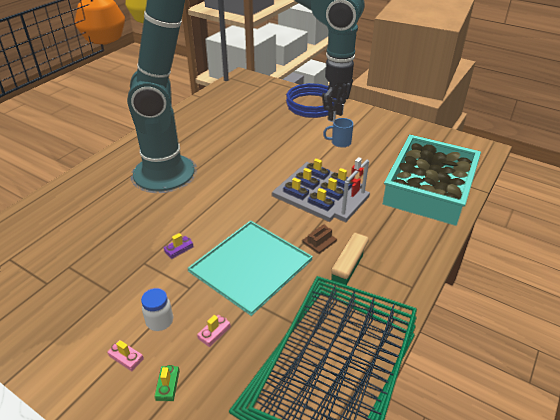

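All six carriers are home, the tally hangs on the rail, and the bystanders are where they were.

```bash
python3 -c "
from rig import manip
print(manip.job_done())"
```

```text
the job is handed in; nothing more can be done
None
```

I pressed all six navy carriers home on the six places of the board. I then took the tally from its stand, hooked it over the rail, tugged it down, let go and backed the arm off. The job was handed in at about 49 s.

- **Carriers:** Each one stopped at the height expected for a foot resting on the board, within about 0.5 mm. A further press of about 14–24 N moved them no lower. The two highest readings (20–24 N) came after the foot had already stopped and are slightly above the 18 N you gave. In the last pictures every rib lies within about 1 mm of its place and within about 1–3° of the board's x. The per-rib angles from the images scatter by that much.
- **Tally:** The crown rested on the rail at the expected height. While still held, it took a downward pull of about 5–8 N for roughly 1.2 s without moving. After release it hung upright on the rail.
- **Bystanders:** The brush, jar, mug and the look-alike carriers appear unmoved in the final overview. I saw no carrier knocked aside during the run.

No check failed. The one disagreement was the rail's position: the wrist camera placed it about 1 mm further out than the other two cameras. I used a value in between, and the hook went on without touching.

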